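# Tip the stoppers into the canister and tamp them level

## Robot

A 7-joint arm with a two-finger parallel gripper is mounted at the origin on a cart in front of the work surface, level with it; the furniture and walls round the work are solid. World frame = base frame: x ahead of the robot, y to its left, z up, the work surface at z = 0. Lengths are in m, angles in rad, forces in N, time in s.
With the tool pointing down it reaches from about 0.4 to 0.85 m from the base axis. Payload 4.5 kg.
Tool frame: the origin (TCP) lies on the centre line of the jaws, within the pads' length; the fingertips stand bot.tcp_to_tips ahead of it and the grasp point (between the pads) lies 2 mm behind it (bot.tcp_to_tips is the distance from the TCP to the fingertips, in m); z points along the fingers, y is the direction in which the jaws open and shut (so a half turn about z gives the same grasp; the last joint's range is limited). The gripper opens to 88 mm and grips with 3 to 60 N. Pads are 18 mm wide; open, the fingers measure 123 mm over their backs; the gripper's body (75 mm by 187 mm) begins 45 mm behind the grasp point.
Start: joints at [1.307, 0.689, -0.195, 1.565, 0.157, 0.902, -0.215], TCP at [0.183, -0.598, 0.256] pointing down, gripper open.
Joint ranges: [-3.01, 3.01], [-0.46, 2.08], [-1.47, 1.51], [0.13, 2.56], [-1, 4.14], [0.04, 2.09], [-2.66, 2.66]. Speed limits (rad/s): [2.57, 2.57, 3.14, 3.14, 3.14, 3.14, 3.14].

## Interface

Orientations are given as a unit quaternion [w, x, y, z].
In Python, from bench import bot gives the robot as it stands. The module is installed in compiled form; this text tells all that it offers.
- The arm moves only by the tool jog_arm, never from a script. Its argument "commands" is a list of rows, each an object of numbers: "hand": the finger opening in mm, from 0 to 88.1; "tx", "ty", "tz": the shift along the tool's x, y, z in mm; "wx", "wy", "wz": the turn, a rotation vector about the tool's x, y, z in rad. In form: [{"hand": .., "tx": .., "ty": .., "tz": .., "wx": .., "wy": .., "wz": ..}, ...]. A call has 1 to 10 rows; each row shifts and turns the pose as measured when the row begins, along the tool's axes as they then stand; what a row does not reach is not made up. A row lasts 1/10 s, in which the tool goes at most 50 mm and 8.59 degrees, less where a joint would pass 70% of its speed; a pose out of reach is approached as far as the arm can. A call with a gripper value outside its range is refused whole. The fingers move at their own pace and stop on an object; "newtons" is the grip in N (left out, the last holds). Time passes only in rows, so rows that do not move let the fingers close. It gives the time, the measured TCP pose, the force and the opening at its end, in the units of the state.
- bot.sense(): the state, without advancing time (a new reading comes with each control period).
- bot.get_image(name): name is "side" or "top" or "wrist"; returns (picture, depth): 400x640x3 uint8, red, green, blue; 400x640 float32, m along the optical axis (not along the pixel's ray), 0 where there is no reading.
- bot.camera_model(name): a dict with "K" (3x3 intrinsics, pixels), "distortion" ([k1, k2, p1, p2, k3] as OpenCV has them; the pictures are not rectified), "cam_to_world" (4x4, takes a point from camera to world coordinates); the wrist camera has in their place "tool_from_camera" (4x4, takes a point from camera to tool coordinates, whose origin is the TCP and whose axes are the flange's). Camera axes: x right, y down, z forward; pixel columns grow to the right and rows downward; lengths in m; the calibration is good to about 2 mm. A picture is of the moment at which its call begins: read the wrist's pose just before it. camera_model takes no time and is no camera call.
- bot.finish_job(): hands the job in, once; it reports no verdict.
Trained networks look in the newest picture that a camera, given by its name, has taken for a name from the list of things; names that differ only in an ending like _2 or _b are one class to them, and where a whole thing is asked for, a point or a joint stands for the part that bears it (a point fixed in the world has none). Each returns a list of dicts, best first, with "confidence" (0 to 1); they miss things now and then, are a little off and sometimes report something else, mostly with a low value. They report only what shows in the picture. A call takes as long as a camera call.
- bot.trace(query, camera): "pixels" (400x640 bool, what is visible of it) and "rect" ([left, top, width, height] in pixels, round what is visible of it).
- bot.tip_of(query, camera): "at" ([column, row] in pixels: a listed point, or the origin of a listed thing).
The state is a dict: "time": time; "joints": joint angles; "dq": joint speeds; "joint_efforts": joint torques, N m; "eef_pos": TCP position; "ee_rot": TCP orientation; "ft_force": force on the tool from outside, world axes, zero at the start; "torque": the same for the moment, N m; "width": opening from 0.0 (shut) to 1.0 (fully open).
Only numpy, scipy, OpenCV 4.12 (cv2) and the standard library are available. Lean on these libraries where they do the work, as an engineer would, in place of code of your own. Each camera call takes 0.05 s, during which the arm holds its last target.

## Task

Gather the loose black stoppers from the bench into the carrying tray, so that all of them lie in it together, then lift the tray by its handle and tip the lot over its open end into the steel canister. Stand the empty tray back on the bench, press the stoppers down with the flat tamper, held upright, until they lie in one level layer on the canister's floor, and stand the tamper back upright on its round mat. Any stopper that goes astray after the tipping still belongs in the canister; leave the other things on the bench where they are.

Things in the scene. Friction and masses are not known exactly. Their poses are not given: they have to be found in the camera images.
- tray: aluminium tray 160 (x) x 102 mm (y), origin: underside centre; floor 5 mm; walls 36 high, 4 thick at both sides and the -x end; +x end open, its last 35 mm a ramp rising to 11 mm. Fixed bail across the middle: black bar along y, 112 long, 14 thick (x), 22 tall, 78 to 100 mm above the underside. Loose, 0.16 kg, smooth: stoppers slide out when tipped 35 degrees or more.
- tray_handle (a point): middle of the tray's black handle bar, 89 mm above the tray's underside; grip it across its 14 mm thickness (fingers closing along the tray's x). The axes are the tray's.
- tray_mouth (a point): middle of the edge of the tray's open end, 82 mm from the tray's centre along +x, 11 mm above its underside
- canister: fixed round steel canister, straight-sided, outer radius 74 mm, clear inner radius 68 mm, rim 90 mm above the bench, inner floor 6 mm above the bench, two small decorative side loops on the outside. Origin: centre of the underside, z up.
- tamper: flat tamper standing upright, 0.3 kg, loose: aluminium disc of radius 55 mm, 10 mm thick, as foot; thin stem; black collar of radius 19 mm from 63 to 70 mm; black round handle 25 mm in diameter from 70 to 120 mm above the disc's underside. Origin: centre of the disc's underside, z up along the handle.
- tamper_grip (a point): point on the tamper's axis 95 mm above the disc's underside, middle of the black handle: grip it here, across the 25 mm
- mat: fixed round black rubber mat, radius 80 mm, 3 mm thick, on which the tamper stands at the start. Origin: centre of the underside.
- stopper1: black tapered plastic stopper, round, 30 mm across the wide end, 25 mm across the narrow end, 28 mm tall, 16 g, smooth; stands wide end down on the bench in front of the canister at the start, or is absent. Origin: on its axis at mid height (14 mm from either end), z from the wide to the narrow end.
- stopper2: black tapered plastic stopper, round, 30 mm across the wide end, 25 mm across the narrow end, 28 mm tall, 16 g, smooth; stands wide end down on the bench in front of the canister at the start, or is absent. Origin: on its axis at mid height (14 mm from either end), z from the wide to the narrow end.
- stopper3: black tapered plastic stopper, round, 30 mm across the wide end, 25 mm across the narrow end, 28 mm tall, 16 g, smooth; stands wide end down on the bench in front of the canister at the start, or is absent. Origin: on its axis at mid height (14 mm from either end), z from the wide to the narrow end.
- stopper4: black tapered plastic stopper, round, 30 mm across the wide end, 25 mm across the narrow end, 28 mm tall, 16 g, smooth; stands wide end down on the bench in front of the canister at the start, or is absent. Origin: on its axis at mid height (14 mm from either end), z from the wide to the narrow end.
- stopper5: black tapered plastic stopper, round, 30 mm across the wide end, 25 mm across the narrow end, 28 mm tall, 16 g, smooth; stands wide end down in the tray at the start, or is absent. Origin: on its axis at mid height (14 mm from either end), z from the wide to the narrow end.
- stopper6: black tapered plastic stopper, round, 30 mm across the wide end, 25 mm across the narrow end, 28 mm tall, 16 g, smooth; stands wide end down in the tray at the start, or is absent. Origin: on its axis at mid height (14 mm from either end), z from the wide to the narrow end.
- stopper7: black tapered plastic stopper, round, 30 mm across the wide end, 25 mm across the narrow end, 28 mm tall, 16 g, smooth; stands wide end down in the tray at the start, or is absent. Origin: on its axis at mid height (14 mm from either end), z from the wide to the narrow end.
- brown_bottle: brown reagent bottle 56 mm in diameter, 116 mm tall, behind the canister; a loose bystander, to be left alone. Origin: centre of its underside.
- white_cup: white lidded specimen cup 65 mm in diameter, 64 mm tall, left of the canister; a loose bystander, to be left alone. Origin: centre of its underside.
- timer: bench timer 64 x 64 x 18 mm, lying right of the canister, beyond the tray; a loose bystander, to be left alone. Origin: centre of its underside.
- tape: roll of tape 94 mm in diameter, 48 mm tall, to the right of the tray; a loose bystander, to be left alone. Origin: centre of its underside.
- dropper: small dropper bottle 33 mm in diameter, 72 mm tall, right of and behind the canister; a loose bystander, to be left alone. Origin: centre of its underside.

How it is judged:
On the way, in this order (a step that is already met when the one before it is completed fails the run):
1. every stopper lies in the tray, let go (x of stopper1 in the frame of tray between -0.08 and 0.075 m and y of stopper1 in the frame of tray between -0.05 and 0.05 m and z of stopper1 in the frame of tray between 0.008 and 0.06 m and contact force between each of stopper1, stopper2, stopper3, stopper4, stopper5, stopper6, stopper7 and the fingers below 0.05 N and x of stopper2 in the frame of tray between -0.08 and 0.075 m and y of stopper2 in the frame of tray between -0.05 and 0.05 m and z of stopper2 in the frame of tray between 0.008 and 0.06 m and x of stopper3 in the frame of tray between -0.08 and 0.075 m and y of stopper3 in the frame of tray between -0.05 and 0.05 m and z of stopper3 in the frame of tray between 0.008 and 0.06 m and x of stopper4 in the frame of tray between -0.08 and 0.075 m and y of stopper4 in the frame of tray between -0.05 and 0.05 m and z of stopper4 in the frame of tray between 0.008 and 0.06 m and x of stopper5 in the frame of tray between -0.08 and 0.075 m and y of stopper5 in the frame of tray between -0.05 and 0.05 m and z of stopper5 in the frame of tray between 0.008 and 0.06 m and x of stopper6 in the frame of tray between -0.08 and 0.075 m and y of stopper6 in the frame of tray between -0.05 and 0.05 m and z of stopper6 in the frame of tray between 0.008 and 0.06 m and x of stopper7 in the frame of tray between -0.08 and 0.075 m and y of stopper7 in the frame of tray between -0.05 and 0.05 m and z of stopper7 in the frame of tray between 0.008 and 0.06 m), for 0.2 s.
2. the tray is tipped by more than 30 degrees with its open end low over the canister's mouth (angle between tray's own z axis and vertical above 0.52 rad and horizontal distance between tray_mouth and canister below 0.075 m and height (world z) of tray_mouth below 0.19 m), for 0.2 s.
3. every stopper is inside the canister and the tray stands level on the bench again, beside the canister (horizontal distance between each of stopper1, stopper2, stopper3, stopper4, stopper5, stopper6, stopper7 and canister below 0.07 m and z of each of stopper1, stopper2, stopper3, stopper4, stopper5, stopper6, stopper7 in the frame of canister below 0.085 m and angle between tray's own z axis and vertical below 0.08 rad and height (world z) of tray below 0.01 m and horizontal distance between tray and canister above 0.13 m), for 0.2 s.
4. the upright tamper's disc, inside the canister, is pressed on the stoppers (over 1.5 N on one of them) (horizontal distance between tamper and canister below 0.03 m and z of tamper in the frame of canister below 0.08 m and angle between tamper's own z axis and vertical below 0.2 rad and (contact force between tamper and stopper1 above 1.5 N or contact force between tamper and stopper2 above 1.5 N or contact force between tamper and stopper3 above 1.5 N or contact force between tamper and stopper4 above 1.5 N or contact force between tamper and stopper5 above 1.5 N or contact force between tamper and stopper6 above 1.5 N or contact force between tamper and stopper7 above 1.5 N)), for 0.2 s.
At the end, for the whole second after the job is handed in: Each stopper rests in the canister in one layer (its middle under 34 mm above the canister's underside); the tray stands level on the bench, over 130 mm from the canister (centres); the tamper stands upright, within 35 mm of the mat's centre; all at rest (horizontal distance between each of stopper1, stopper2, stopper3, stopper4, stopper5, stopper6, stopper7 and canister below 0.07 m and z of each of stopper1, stopper2, stopper3, stopper4, stopper5, stopper6, stopper7 in the frame of canister below 0.034 m and linear speed of each of stopper1, stopper2, stopper3, stopper4, stopper5, stopper6, stopper7, tray, tamper below 0.03 m/s and angle between each of tray, tamper's own z axis and vertical below 0.08 rad and height (world z) of tray below 0.01 m and horizontal distance between tray and canister above 0.13 m and horizontal distance between tamper and mat below 0.035 m and height (world z) of tamper below 0.012 m); the robot touches nothing.
It fails at once if a bystander (bottle, cup, timer, tape roll, dropper bottle) is shifted by more than 40 mm (distance of any of brown_bottle, white_cup, timer, tape, dropper from where it was at the start of the episode above 0.04 m).
It fails at once if a stopper, the tray or the tamper falls off the bench (height (world z) of any of stopper1, stopper2, stopper3, stopper4, stopper5, stopper6, stopper7, tray, tamper below -0.1 m).
Of stopper1, stopper2, stopper3, stopper4 only 3 to 4 are there at a start; the rules pass over those that are not, and their reading is None.
Of stopper5, stopper6, stopper7 only 1 to 3 are there at a start; the rules pass over those that are not, and their reading is None.
At some moment in a run one of stopper1, stopper2, stopper3, stopper4, tamper may be knocked a few centimetres aside while the robot is not near it.
It also fails if it takes over 210 s, if anything falls off the work surface, if the arm or the gripper's body presses on something with over 40 N, if the wrist force passes 120 N, or if a joint passes its speed limit or range.

## Working session

There is one attempt and no reset: what is moved stays moved. The work goes in short steps, Python scripts to look and compute and a tool call to move; the robot and the scene stay as the last step left them, time stands still between calls to the robot, and variables do not carry over. Pictures are saved under pics/ and viewed, and the job is handed in when it is done.

Besides the shell and the picture viewer there is one more tool, called after "Call:" by a JSON object that holds its "api" and its "payload". jog_arm: Moves the arm, as the interface text tells. Its arguments: {"type":"object","properties":{"commands":{"type":"array"},"newtons":{"type":"number"}},"required":["commands"]}

```bash
mkdir -p pics; ls
cat > h.py <<'E'
import numpy as np, cv2
from bench import bot
from scipy.spatial.transform import Rotation as R
def save(n,name):
    im,d=bot.get_image(n); cv2.imwrite(f'pics/{name}.png',im[:,:,::-1]); return im,d
def c2w(n):
    m=bot.camera_model(n)
    if 'cam_to_world' in m: return m,np.array(m['cam_to_world'])
    s=bot.sense(); T=np.eye(4); q=s['ee_rot']; T[:3,:3]=R.from_quat([q[1],q[2],q[3],q[0]]).as_matrix(); T[:3,3]=s['eef_pos']
    return m,T@np.array(m['tool_from_camera'])
def ray(n,px):
    m,T=c2w(n); u=cv2.undistortPoints(np.array(px,float).reshape(-1,1,2),np.array(m['K']),np.array(m['distortion'])).reshape(-1,2)
    d=np.c_[u,np.ones(len(u))]@T[:3,:3].T
    return T[:3,3],d
def atz(n,px,z):
    o,d=ray(n,px); return o+d*((z-o[2])/d[:,2])[:,None]
def cloud(n,d,mask):
    r,c=np.nonzero(mask&(d>0)); o,dd=ray(n,np.c_[c,r]); return o+dd*d[r,c][:,None]
def proj(n,P):
    m,T=c2w(n); Ti=np.linalg.inv(T); r,_=cv2.Rodrigues(Ti[:3,:3])
    return cv2.projectPoints(np.array(P,float).reshape(-1,1,3),r,Ti[:3,3],np.array(m['K']),np.array(m['distortion']))[0].reshape(-1,2)
E
python3 - <<'E'
from h import *
s=bot.sense(); print(s,bot.tcp_to_tips)
for n in ['side','top','wrist']:
    save(n,n+'0'); m,T=c2w(n); print(n,m['K'],m['distortion'],T.round(3).tolist())
print(bot.camera_model('wrist')['tool_from_camera'])
E
```

```text
pics
{'time': 0.0, 'joints': array([ 1.3067995 ,  0.68999321, -0.19451754,  1.56628234,  0.15730834,
        0.90248156, -0.21507447]), 'dq': array([3.22353945e-04, 1.47121342e-03, 6.80789950e-06, 5.87821227e-04,
       8.19612368e-04, 1.68311560e-04, 2.82882970e-04]), 'joint_efforts': array([ 1.55900016e-03, -5.27572739e+01, -1.26683470e+00, -1.53431797e+01,
       -5.27517032e-02,  6.53130468e-03,  1.35406985e-04]), 'eef_pos': array([ 0.18317508, -0.59696242,  0.25492076]), 'ee_rot': array([-8.64623324e-04,  9.88926528e-01,  1.48403289e-01, -1.93877072e-04]), 'ft_force': array([-0.53359388,  0.0264507 ,  0.34784921]), 'torque': array([-0.01384007, -0.01405811, -0.05185494]), 'width': 0.9996465609194153} 0.017
side [[501.60404869   0.         316.47351401]
 [  0.         501.60404869 202.02284973]
 [  0.           0.           1.        ]] [-0.13202195  0.          0.          0.          0.        ] [[0.845, -0.295, 0.445, -0.087], [-0.534, -0.495, 0.685, -1.093], [0.019, -0.817, -0.576, 0.932], [0.0, 0.0, 0.0, 1.0]]
top [[437.03736212   0.         319.54539192]
 [  0.         437.03736212 199.14093816]
 [  0.           0.           1.        ]] [-0.04881931  0.          0.          0.          0.        ] [[0.027, -0.998, 0.064, 0.515], [-1.0, -0.026, 0.008, -0.094], [-0.006, -0.064, -0.998, 1.293], [0.0, 0.0, 0.0, 1.0]]
wrist [[301.46026774   0.         318.52565852]
 [  0.         301.46026774 201.28053408]
 [  0.           0.           1.        ]] [-0.01668146  0.          0.          0.          0.        ] [[0.293, -0.91, -0.292, 0.258], [-0.956, -0.28, -0.088, -0.575], [-0.001, 0.305, -0.952, 0.384], [0.0, 0.0, 0.0, 1.0]]
[[-1.46630983e-04 -9.52475920e-01 -3.04613856e-01  7.77646311e-02]
 [ 9.99999987e-01 -1.58479193e-04  1.41708384e-05  2.47267635e-04]
 [-6.17723403e-05 -3.04613850e-01  9.52475931e-01 -1.28411912e-01]
 [ 0.00000000e+00  0.00000000e+00  0.00000000e+00  1.00000000e+00]]
```

View pics/side0.png

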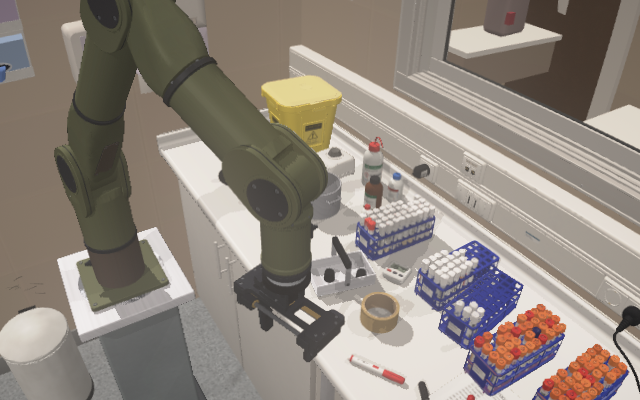

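View pics/top0.png

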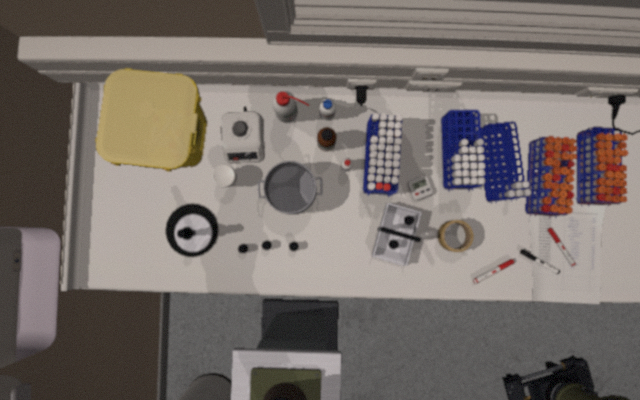

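Run:
```python
from h import *
cams={}
for n in ['top','side']:
    im,d=bot.get_image(n)
    for q in ['canister','tamper','tray','mat','stopper1','brown_bottle','white_cup','timer','tape','dropper']:
        for t in bot.trace(q,n):
            if t['confidence']<.3: continue
            P=cloud(n,d,t['pixels']); zt=np.percentile(P[:,2],98); Q=P[P[:,2]>zt-.006]
            print(n,q,round(t['confidence'],2),t['rect'],'ztop %.3f'%zt,'topmean',Q.mean(0).round(3),'ext',P[:,:2].min(0).round(3),P[:,:2].max(0).round(3))
    for q in ['tray_handle','tray_mouth','tamper_grip','tamper','canister','mat','tray']:
        z={'tray_handle':.089,'tray_mouth':.011,'tamper_grip':.098,'tamper':.003}.get(q,0)
        for t in bot.tip_of(q,n)[:2]: print(n,q,round(t['confidence'],2),np.round(t['at']),atz(n,t['at'],z).round(3))
```

```text
top canister 0.83 [256.8, 158.1, 67.1, 59.4] ztop 0.091 topmean [0.625 0.001 0.09 ] ext [ 0.55  -0.091] [0.709 0.093]
top tamper 0.96 [177.1, 217.7, 33.4, 32.6] ztop 0.123 topmean [0.489 0.285 0.122] ext [0.437 0.233] [0.538 0.347]
top tray 0.69 [369.5, 201.2, 50.4, 65.6] ztop 0.101 topmean [ 0.501 -0.308  0.099] ext [ 0.41  -0.383] [ 0.592 -0.24 ]
top mat 0.85 [167.1, 208.6, 52.6, 51.6] ztop 0.009 topmean [0.502 0.297 0.005] ext [0.418 0.215] [0.573 0.375]
top mat 0.66 [212.2, 164.9, 22.0, 23.1] ztop 0.068 topmean [0.653 0.192 0.064] ext [0.621 0.159] [0.684 0.224]
top mat 0.56 [319.0, 128.3, 16.5, 24.0] ztop 0.119 topmean [ 0.769 -0.099  0.115] ext [ 0.74  -0.124] [ 0.796 -0.072]
top mat 0.35 [369.4, 202.7, 50.3, 62.7] ztop 0.101 topmean [ 0.501 -0.307  0.099] ext [ 0.413 -0.374] [ 0.592 -0.24 ]
top stopper1 0.67 [238.7, 245.9, 9.2, 8.2] ztop 0.032 topmean [0.446 0.138 0.029] ext [0.433 0.125] [0.459 0.148]
top stopper1 0.65 [291.6, 246.0, 4.3, 6.8] ztop 0.032 topmean [ 0.458 -0.011  0.029] ext [ 0.45 -0.02] [ 0.467 -0.002]
top stopper1 0.62 [387.0, 242.9, 11.4, 5.6] ztop 0.035 top
[... 1682 characters left out ...]
ean [ 0.764 -0.106  0.113] ext [ 0.703 -0.17 ] [0.834 0.002]
side timer 0.59 [381.9, 260.9, 30.6, 25.8] ztop 0.019 topmean [ 0.635 -0.384  0.016] ext [ 0.601 -0.419] [ 0.67 -0.35]
side tape 0.62 [361.5, 290.2, 38.7, 43.9] ztop 0.049 topmean [ 0.496 -0.484  0.046] ext [ 0.452 -0.528] [ 0.543 -0.435]
side dropper 0.44 [357.4, 205.7, 13.1, 9.4] ztop 0.073 topmean [ 0.695 -0.165  0.07 ] ext [ 0.684 -0.172] [ 0.703 -0.153]
side tray_handle 0.8 [342. 253.] [[ 0.501 -0.315  0.089]]
side tray_mouth 0.92 [308. 280.] [[ 0.416 -0.288  0.011]]
side tray_mouth 0.46 [360. 223.] [[ 0.679 -0.159  0.011]]
side canister 0.85 [314. 204.] [[0.621 0.009 0.   ]]
side tray 0.71 [337. 277.] [[ 0.495 -0.308  0.   ]]
```

Run:
```python
import cv2,numpy as np
im=cv2.imread('pics/top0.png')
cv2.imwrite('pics/tz.png',cv2.resize(im[180:280,150:470],(800,250),interpolation=cv2.INTER_CUBIC))
im=cv2.imread('pics/side0.png')
cv2.imwrite('pics/sz.png',cv2.resize(im[220:310,290:420],(780,540),interpolation=cv2.INTER_CUBIC))
```

```text
(no output)
```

View pics/tz.png

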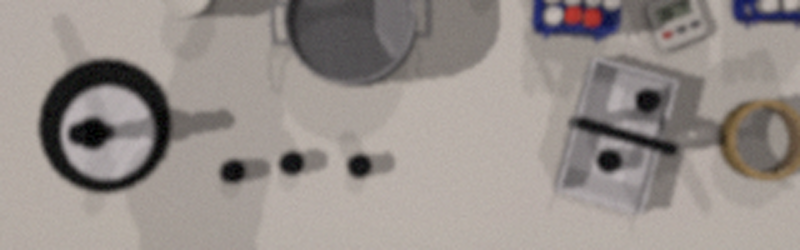

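View pics/sz.png

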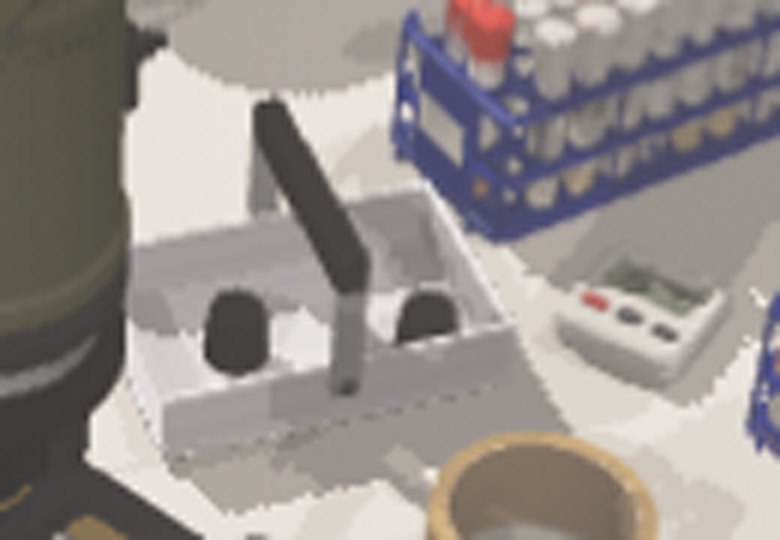

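```bash
cat >> h.py <<'E'
def traypose(n,d,mask=None):
    m=np.zeros(d.shape,bool); 
    t=bot.trace('tray',n)[0]; l,tp,w,h=[int(v) for v in t['rect']]
    m[tp-6:tp+h+6,l-6:l+w+6]=1
    P=cloud(n,d,m); H=P[(P[:,2]>.083)&(P[:,2]<.106)]
    (cx,cy),(a,b),_=cv2.minAreaRect(H[:,:2].astype(np.float32))
    c=H[:,:2].mean(0); v=np.linalg.svd(H[:,:2]-c)[2][0]
    return H,c,(cx,cy),(a,b),v
E
python3 - <<'E'
from h import *
im,d=bot.get_image('top')
H,c,r,ab,v=traypose('top',d); print(len(H),c,r,ab,v,np.degrees(np.arctan2(v[1],v[0])))
for t in bot.trace('stopper1','top'):
    l,tp,w,h=t['rect']; print(round(t['confidence'],2),t['rect'],atz('top',[[l+w/2,tp+h/2]],.022).round(4))
g=cv2.cvtColor(im,cv2.COLOR_RGB2GRAY)
for (l,tp) in [(238,240),(261,238),(287,240)]:
    m=np.zeros(g.shape,bool); m[tp-2:tp+15,l-2:l+16]=g[tp-2:tp+15,l-2:l+16]<60
    rr,cc=np.nonzero(m); print(len(rr),cc.mean(),rr.mean(),atz('top',[[cc.mean(),rr.mean()]],.02).round(4))
t=bot.trace('canister','top')[0]; P=cloud('top',d,t['pixels']); Q=P[(P[:,2]>.084)&(P[:,2]<.096)]
print('can',(cv2.minEnclosingCircle(Q[:,:2].astype(np.float32))), np.c_[Q].shape, [ (Q[abs(Q[:,1])<.06][:,0]).min(), Q[abs(Q[:,1])<.06][:,0].max()])
E
```

```text
216 [ 0.50065024 -0.3071035 ] (0.5005820393562317, -0.30802854895591736) (0.11095964163541794, 0.01395536307245493) [0.25445436 0.96708478] 75.25874426205877
0.62 [400.9, 214.8, 10.3, 11.2] [[ 0.5409 -0.3368  0.022 ]]
0.49 [237.6, 246.8, 9.4, 10.2] [[0.4368 0.1361 0.022 ]]
54 242.92592592592592 248.03703703703704 [[0.448  0.1351 0.02  ]]
50 266.38 244.9 [[0.459  0.0671 0.02  ]]
49 293.44897959183675 245.85714285714286 [[ 0.4584 -0.0117  0.02  ]]
can ((0.6232942342758179, 0.0010663962457329035), 0.07386676967144012) (227, 3) [np.float64(0.5509379722617029), np.float64(0.6961355612826641)]
```

Call:
{"api": "jog_arm", "payload": {"commands": [{"hand": 55, "tz": -40, "wz": 0.14}, {"wz": 0.14}, {"wz": 0.14}, {"wz": 0.13}, {"tx": 0}]}}

```text
validation failed for argument at $.co...
```

```bash
cat >> h.py <<'E'
def Rt():
    q=bot.sense()['ee_rot']; return R.from_quat([q[1],q[2],q[3],q[0]])
def down(yaw_y_deg):  # tool z down, tool y at given world yaw
    a=np.radians(yaw_y_deg); y=np.array([np.cos(a),np.sin(a),0]); z=np.array([0,0,-1.]); return R.from_matrix(np.c_[np.cross(y,z),y,z])
def go(p,Rg=None):
    s=bot.sense(); r=Rt(); d=np.array(p)-s['eef_pos']
    print('pos',s['eef_pos'].round(4),'t',round(s['time'],2),'w mm',round(s['width']*88.1,1),'F',s['ft_force'].round(1),'j',s['joints'].round(2))
    print('tool d mm',(r.inv().apply(d)*1000).round(1), 'yaw_y',np.degrees(np.arctan2(*r.as_matrix()[:2,1][::-1])).round(1),'tilt',np.degrees(np.arccos(-r.as_matrix()[2,2])).round(2))
    if Rg is not None: print('rotvec',(r.inv()*Rg).as_rotvec().round(3))
E
python3 - <<'E'
from h import *
go([.458,-.012,.2],down(-104.7))
E
```

```text
pos [ 0.1834 -0.5975  0.2557] t 2.15 w mm 88.1 F [-0.5  1.5  0. ] j [ 1.31  0.69 -0.19  1.57  0.16  0.9  -0.22]
tool d mm [ 434.3 -479.2   55.7] yaw_y -72.9 tilt 0.01
rotvec [ 0.    -0.     0.554]
```

Call:
{"api": "jog_arm", "payload": {"commands": [{"hand": 55, "tx": 0, "ty": 0, "tz": -40, "wx": 0, "wy": 0, "wz": 0.14}, {"hand": 55, "tx": 0, "ty": 0, "tz": 0, "wx": 0, "wy": 0, "wz": 0.14}, {"hand": 55, "tx": 0, "ty": 0, "tz": 0, "wx": 0, "wy": 0, "wz": 0.14}, {"hand": 55, "tx": 0, "ty": 0, "tz": 0, "wx": 0, "wy": 0, "wz": 0.13}]}}

```text
time: 2.55
eef_pos: [0.1833, -0.5975, 0.2971]
ee_rot: [-0.0, 0.991, -0.136, 0.001]
ft_force: [0.3, 0.7, -0.5]
width: 0.663
```

Run:
```python
from h import *
go([.458,-.012,.2],down(-104.7))
```

```text
pos [ 0.1833 -0.5975  0.2971] t 2.55 w mm 58.4 F [ 0.3  0.7 -0.5] j [ 1.22  0.64 -0.04  1.52  0.02  0.98 -0.67]
tool d mm [ 107.  -637.7   97.8] yaw_y -105.6 tilt 0.07
rotvec [-0.001 -0.001 -0.016]
```

Call:
{"api": "jog_arm", "payload": {"commands": [{"hand": 55, "tx": 18, "ty": -45, "tz": 0, "wx": 0, "wy": 0, "wz": 0}, {"hand": 55, "tx": 18, "ty": -45, "tz": 0, "wx": 0, "wy": 0, "wz": 0}, {"hand": 55, "tx": 15, "ty": -45, "tz": 0, "wx": 0, "wy": 0, "wz": 0}, {"hand": 55, "tx": 12, "ty": -45, "tz": 0, "wx": 0, "wy": 0, "wz": 0}, {"hand": 55, "tx": 8, "ty": -45, "tz": 0, "wx": 0, "wy": 0, "wz": 0}, {"hand": 55, "tx": 8, "ty": -45, "tz": 0, "wx": 0, "wy": 0, "wz": 0}, {"hand": 55, "tx": 8, "ty": -45, "tz": 0, "wx": 0, "wy": 0, "wz": 0}, {"hand": 55, "tx": 8, "ty": -45, "tz": 0, "wx": 0, "wy": 0, "wz": 0}, {"hand": 55, "tx": 6, "ty": -45, "tz": 0, "wx": 0, "wy": 0, "wz": 0}, {"hand": 55, "tx": 6, "ty": -45, "tz": 0, "wx": 0, "wy": 0, "wz": 0}]}}

```text
time: 3.55
eef_pos: [0.416, -0.1879, 0.296]
ee_rot: [0.004, 0.989, -0.145, 0.003]
ft_force: [1.2, -0.5, -1.0]
width: 0.621
```

Run:
```python
from h import *
go([.458,-.012,.2],down(-104.7))
```

```text
pos [ 0.416  -0.1879  0.296 ] t 3.55 w mm 54.7 F [ 1.2 -0.5 -1. ] j [ 0.33  0.41 -0.02  2.01  0.02  0.72 -1.57]
tool d mm [ -10.7 -181.2   94.6] yaw_y -106.6 tilt 0.58
rotvec [ 0.007 -0.007 -0.034]
```

Call:
{"api": "jog_arm", "payload": {"commands": [{"hand": 55, "tx": -3, "ty": -40, "tz": 20, "wx": 0, "wy": 0, "wz": -0.03}, {"hand": 55, "tx": -3, "ty": -45, "tz": 20, "wx": 0, "wy": 0, "wz": 0}, {"hand": 55, "tx": -3, "ty": -45, "tz": 20, "wx": 0, "wy": 0, "wz": 0}, {"hand": 55, "tx": -1, "ty": -40, "tz": 20, "wx": 0, "wy": 0, "wz": 0}, {"hand": 55, "tx": 0, "ty": -5, "tz": 10, "wx": 0, "wy": 0, "wz": 0}]}}

```text
time: 4.05
eef_pos: [0.46, -0.0056, 0.2054]
ee_rot: [0.002, 0.992, -0.124, 0.01]
ft_force: [-0.2, 0.7, 1.2]
width: 0.628
```

Run:
```python
from h import *
save('wrist','w1')
for t in bot.trace('stopper1','wrist'):
    l,tp,w,h=t['rect']; print(round(t['confidence'],2),t['rect'],atz('wrist',[[l+w/2,tp+h/2]],.02).round(4))
for t in bot.tip_of('stopper1','wrist'): print(t, atz('wrist',[t['at']],.014).round(4))
go([.458,-.012,.030],down(-104.7))
```

```text
0.96 [239.9, 186.1, 29.4, 28.9] [[0.4583 0.0601 0.02  ]]
0.87 [574.6, 93.9, 48.8, 25.2] [[ 0.4652 -0.309   0.02  ]]
0.72 [617.3, 5.4, 22.7, 33.2] [[ 0.5377 -0.3376  0.02  ]]
0.65 [310.9, 173.9, 25.3, 26.0] [[ 0.4542 -0.0165  0.02  ]]
0.64 [188.7, 209.2, 29.1, 30.7] [[0.4462 0.1244 0.02  ]]
{'at': [598.8, 106.0], 'confidence': 0.91} [[ 0.4635 -0.3172  0.014 ]]
{'at': [201.4, 224.6], 'confidence': 0.87} [[0.4456 0.1276 0.014 ]]
{'at': [253.8, 200.1], 'confidence': 0.75} [[0.458  0.0606 0.014 ]]
pos [ 0.4587 -0.0119  0.2064] t 4.2 w mm 55.2 F [-0.5 -0.8  0.3] j [-0.08  0.56 -0.    2.12  0.03  0.44 -1.94]
tool d mm [ -4.   -0.8 176.3] yaw_y -104.7 tilt 1.16
rotvec [ 0.006 -0.019 -0.   ]
```

View pics/w1.png

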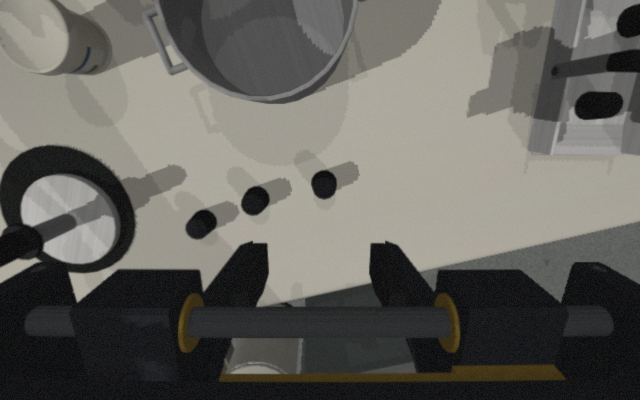

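Call:
{"api": "jog_arm", "payload": {"commands": [{"hand": 50, "tx": -2, "ty": -1, "tz": 40, "wx": 0.006, "wy": -0.019, "wz": 0}, {"hand": 50, "tx": 0, "ty": 0, "tz": 40, "wx": 0, "wy": 0, "wz": 0}, {"hand": 50, "tx": 0, "ty": 0, "tz": 40, "wx": 0, "wy": 0, "wz": 0}, {"hand": 50, "tx": 0, "ty": 0, "tz": 0, "wx": 0, "wy": 0, "wz": 0}]}}

```text
time: 4.6
eef_pos: [0.4623, -0.0202, 0.0873]
ee_rot: [0.001, 0.991, -0.135, 0.006]
ft_force: [-0.7, -0.4, 1.1]
width: 0.57
```

Run:
```python
from h import *
im,d=save('wrist','w2')
for t in bot.trace('stopper1','wrist'):
    l,tp,w,h=t['rect']; print(round(t['confidence'],2),t['rect'],atz('wrist',[[l+w/2,tp+h/2]],.022).round(4))
go([.458,-.012,.022],down(-104.7))
```

```text
0.9 [181.0, 232.2, 51.2, 45.4] [[0.4624 0.0647 0.022 ]]
0.66 [289.7, 206.9, 39.7, 47.2] [[ 0.4607 -0.0131  0.022 ]]
pos [ 0.4645 -0.0199  0.0912] t 4.7 w mm 50.3 F [-0.4  0.3  0.6] j [-0.06  0.8   0.    2.19  0.04  0.14 -1.94]
tool d mm [-9.8 -5.8 69. ] yaw_y -105.5 tilt 1.09
rotvec [-0.001 -0.019 -0.015]
```

View pics/w2.png

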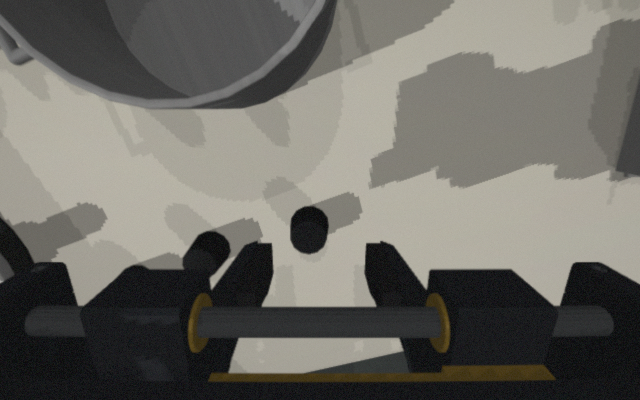

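Call:
{"api": "jog_arm", "payload": {"commands": [{"hand": 50, "tx": -6, "ty": -6, "tz": 12, "wx": 0, "wy": -0.019, "wz": -0.012}, {"hand": 50, "tx": -4, "ty": 0, "tz": 12, "wx": 0, "wy": -0.01, "wz": 0}, {"hand": 50, "tx": 0, "ty": 0, "tz": 12, "wx": 0, "wy": 0, "wz": 0}, {"hand": 50, "tx": 0, "ty": 0, "tz": 0, "wx": 0, "wy": 0, "wz": 0}]}}

```text
time: 5.1
eef_pos: [0.4602, -0.012, 0.059]
ee_rot: [-0.002, 0.992, -0.13, 0.0]
ft_force: [-0.4, 0.0, -0.7]
width: 0.565
```

Run:
```python
from h import *
go([.458,-.012,.022],down(-104.7))
```

```text
pos [ 0.4602 -0.012   0.059 ] t 5.1 w mm 49.8 F [-0.4  0.  -0.7] j [-0.07  0.87 -0.01  2.19  0.04  0.08 -1.94]
tool d mm [-2.1  0.7 37. ] yaw_y -104.9 tilt 0.26
rotvec [-0.004  0.    -0.004]
```

Call:
{"api": "jog_arm", "payload": {"commands": [{"hand": 50, "tx": -1, "ty": 0, "tz": 12, "wx": 0, "wy": 0, "wz": 0}, {"hand": 50, "tx": 0, "ty": 0, "tz": 12, "wx": 0, "wy": 0, "wz": 0}, {"hand": 50, "tx": 0, "ty": 0, "tz": 12, "wx": 0, "wy": 0, "wz": 0}, {"hand": 50, "tx": 0, "ty": 0, "tz": 0, "wx": 0, "wy": 0, "wz": 0}]}}

```text
time: 5.5
eef_pos: [0.4655, -0.0115, 0.027]
ee_rot: [-0.002, 0.992, -0.129, -0.004]
ft_force: [0.2, 0.4, 0.2]
width: 0.566
```

Run:
```python
from h import *
go([.458,-.012,.022],down(-104.7))
```

```text
pos [ 0.4655 -0.0115  0.027 ] t 5.5 w mm 49.8 F [0.2 0.4 0.2] j [-0.06  0.94 -0.02  2.17  0.24  0.04 -2.15]
tool d mm [-7.1  2.4  5.1] yaw_y -104.9 tilt 0.48
rotvec [-0.003  0.008 -0.003]
```

Call:
{"api": "jog_arm", "payload": {"commands": [{"hand": 50, "tx": -5, "ty": 1, "tz": 0, "wx": 0, "wy": -0.06, "wz": 0}, {"hand": 50, "tx": -3, "ty": 1, "tz": 3, "wx": 0, "wy": 0, "wz": 0}, {"hand": 50, "tx": 0, "ty": 0, "tz": 0, "wx": 0, "wy": 0, "wz": 0}]}}

```text
time: 5.8
eef_pos: [0.4563, -0.0109, 0.0251]
ee_rot: [-0.006, 0.991, -0.129, -0.034]
ft_force: [0.6, -0.1, -1.0]
width: 0.568
```

Run:
```python
from h import *
go([.458,-.012,.022],down(-104.7))
im,d=save('wrist','w3')
```

```text
pos [ 0.4563 -0.0109  0.0251] t 5.8 w mm 50.0 F [ 0.6 -0.1 -1. ] j [-0.02  0.94 -0.07  2.14  0.25  0.13 -2.14]
tool d mm [2.2 0.6 2.9] yaw_y -104.8 tilt 3.94
rotvec [-0.003  0.069 -0.002]
```

View pics/w3.png

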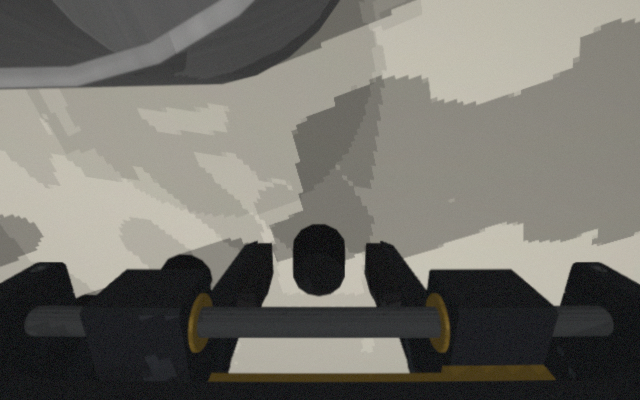

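Run:
```python
from h import *
s=bot.sense(); r=Rt(); 
for x in [[0,0,0],[0,.025,0],[0,.025,.017],[0,0,.017]]: print(x,proj('wrist',s['eef_pos']+r.apply(x)).round(0))
print(proj('wrist',[[.458,-.012,.028],[.458,-.012,.0]]).round(0))
im,d=bot.get_image('wrist'); t=bot.trace('stopper1','wrist')[0]; print(t['rect']); P=cloud('wrist',d,t['pixels']); print(P[P[:,2]>.024].mean(0),P[P[:,2]>.024][:,:2].min(0),P[P[:,2]>.024][:,:2].max(0))
```

```text
[0, 0, 0] [[317. 274.]]
[0, 0.025, 0] [[368. 274.]]
[0, 0.025, 0.017] [[363. 257.]]
[0, 0, 0.017] [[317. 257.]]
[[318. 275.]
 [318. 245.]]
[294.1, 228.3, 51.5, 68.2]
[ 0.4585227  -0.0120997   0.02726549] [ 0.4449109  -0.02433807] [0.47021509 0.0006037 ]
```

Call:
{"api": "jog_arm", "payload": {"commands": [{"hand": 50, "tx": 2, "ty": 0, "tz": 3, "wx": 0, "wy": 0, "wz": 0}, {"hand": 20, "tx": 0, "ty": 0, "tz": 0, "wx": 0, "wy": 0, "wz": 0}, {"hand": 20, "tx": 0, "ty": 0, "tz": 0, "wx": 0, "wy": 0, "wz": 0}, {"hand": 20, "tx": 0, "ty": 0, "tz": 0, "wx": 0, "wy": 0, "wz": 0}, {"hand": 20, "tx": 0, "ty": 0, "tz": 0, "wx": 0, "wy": 0, "wz": 0}, {"hand": 20, "tx": 0, "ty": 0, "tz": -20, "wx": 0, "wy": 0, "wz": 0}, {"hand": 20, "tx": 0, "ty": 0, "tz": -40, "wx": 0, "wy": 0, "wz": 0}, {"hand": 20, "tx": 0, "ty": 0, "tz": -40, "wx": 0, "wy": 0, "wz": 0}], "newtons": 12}}

```text
time: 6.75
eef_pos: [0.462, -0.0126, 0.1203]
ee_rot: [-0.005, 0.991, -0.127, -0.038]
ft_force: [0.9, 0.2, 0.0]
width: 0.316
```

Run:
```python
from h import *
im,d=save('wrist','w4')
tx=np.array([-.9672,.2538]); ty=np.array([-.2538,-.9672]); c=np.array([.5006,-.3078])
go([*(c+tx*.065),.12],down(-104.7))
```

```text
pos [ 0.4651 -0.0129  0.1253] t 6.8 w mm 27.5 F [0.6 0.1 2.8] j [ 0.04  0.74 -0.16  2.09  0.22  0.39 -2.11]
tool d mm [ 44.3 276.3   1.8] yaw_y -104.7 tilt 3.93
rotvec [-0.002  0.069  0.   ]
```

View pics/w4.png

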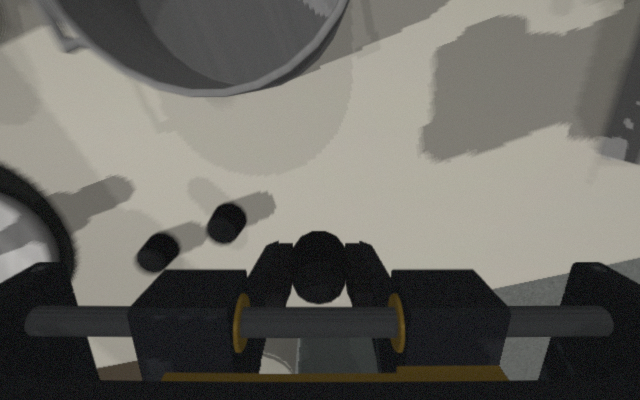

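Call:
{"api": "jog_arm", "payload": {"commands": [{"hand": 20, "tx": 6, "ty": 45, "tz": 0, "wx": 0, "wy": 0.069, "wz": 0}, {"hand": 20, "tx": 7, "ty": 45, "tz": 0, "wx": 0, "wy": 0, "wz": 0}, {"hand": 20, "tx": 7, "ty": 45, "tz": 0, "wx": 0, "wy": 0, "wz": 0}, {"hand": 20, "tx": 7, "ty": 45, "tz": 0, "wx": 0, "wy": 0, "wz": 0}, {"hand": 20, "tx": 7, "ty": 45, "tz": 0, "wx": 0, "wy": 0, "wz": 0}, {"hand": 20, "tx": 7, "ty": 45, "tz": 0, "wx": 0, "wy": 0, "wz": 0}, {"hand": 20, "tx": 0, "ty": 0, "tz": 0, "wx": 0, "wy": 0, "wz": 0}]}}

```text
time: 7.5
eef_pos: [0.4398, -0.2935, 0.1259]
ee_rot: [-0.001, 0.992, -0.125, 0.007]
ft_force: [-0.3, -0.1, -0.1]
width: 0.316
```

```bash
cat >> h.py <<'E'
TX=np.array([-.9672,.2538]); TY=np.array([-.2538,-.9672]); TC=np.array([.5006,-.3078])
def tr(x,y,z): return [*(TC+TX*x+TY*y),z]
E
python3 - <<'E'
from h import *
im,d=save('wrist','w5')
go(tr(.066,0,.12),down(-104.7))
t=bot.trace('stopper1','wrist'); 
for u in t:
    P=cloud('wrist',d,u['pixels']); m=P.mean(0)[:2]-TC; print(round(u['confidence'],2),u['rect'],P.mean(0).round(3),P[:,2].max().round(3),'tray',(m@TX).round(3),(m@TY).round(3))
E
```

```text
pos [ 0.4407 -0.2895  0.1258] t 7.55 w mm 27.6 F [-0.1  0.6 -1.6] j [ 0.65  0.77 -0.24  1.98  0.39  0.43 -1.7 ]
tool d mm [-3.6  2.5  5.8] yaw_y -104.1 tilt 0.89
rotvec [-0.008 -0.014  0.01 ]
0.89 [334.0, 38.0, 44.2, 43.7] [ 0.543 -0.338  0.028] 0.034 tray -0.049 0.018
0.85 [305.4, 151.7, 32.8, 38.0] [ 0.475 -0.297  0.029] 0.035 tray 0.028 -0.004
0.68 [293.8, 231.5, 51.1, 72.8] [ 0.445 -0.288  0.125] 0.133 tray 0.059 -0.005
0.67 [0.0, 76.9, 4.5, 51.6] [ 0.586 -0.055  0.003] 0.006 tray -0.018 -0.266
0.5 [468.1, 2.5, 171.7, 136.6] [ 0.503 -0.474  0.03 ] 0.049 tray -0.045 0.161
```

View pics/w5.png

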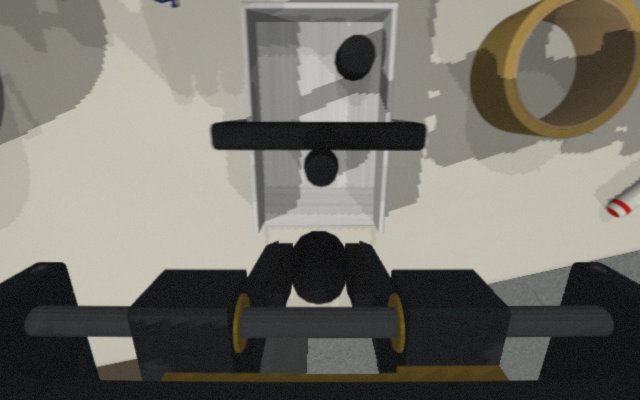

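Call:
{"api": "jog_arm", "payload": {"commands": [{"hand": 20, "tx": -4, "ty": 2, "tz": 30, "wx": -0.008, "wy": -0.014, "wz": 0.01}, {"hand": 20, "tx": 0, "ty": 0, "tz": 30, "wx": 0, "wy": 0, "wz": 0}, {"hand": 20, "tx": 0, "ty": 0, "tz": 15, "wx": 0, "wy": 0, "wz": 0}, {"hand": 20, "tx": 0, "ty": 0, "tz": 0, "wx": 0, "wy": 0, "wz": 0}]}}

```text
time: 8.0
eef_pos: [0.4411, -0.2791, 0.0494]
ee_rot: [-0.003, 0.993, -0.121, 0.001]
ft_force: [0.2, -0.3, -1.0]
width: 0.311
```

Run:
```python
from h import *
go(tr(.066,0,.034),down(-104.7))
```

```text
pos [ 0.4411 -0.2791  0.0494] t 8.0 w mm 27.4 F [ 0.2 -0.3 -1. ] j [ 0.57  0.91 -0.15  2.01  0.44  0.26 -1.76]
tool d mm [-1.3 12.8 15.3] yaw_y -103.9 tilt 0.39
rotvec [-0.007 -0.001  0.015]
```

Call:
{"api": "jog_arm", "payload": {"commands": [{"hand": 20, "tx": -1, "ty": 13, "tz": 0, "wx": -0.007, "wy": 0, "wz": 0.015}, {"hand": 20, "tx": 0, "ty": 0, "tz": 10, "wx": 0, "wy": 0, "wz": 0}, {"hand": 20, "tx": 0, "ty": 0, "tz": 0, "wx": 0, "wy": 0, "wz": 0}]}}

```text
time: 8.3
eef_pos: [0.4385, -0.2895, 0.0402]
ee_rot: [-0.0, 0.992, -0.126, 0.002]
ft_force: [0.7, 0.2, 0.7]
width: 0.316
```

Run:
```python
from h import *
go(tr(.066,0,.034),down(-104.7))
```

```text
pos [ 0.4385 -0.2895  0.0402] t 8.3 w mm 27.8 F [0.7 0.2 0.7] j [ 0.58  0.92 -0.13  2.    0.45  0.24 -1.76]
tool d mm [-1.3  2.   6.2] yaw_y -104.5 tilt 0.18
rotvec [-0.    -0.003  0.003]
```

Lower, push in 17 mm, settle to floor.

Call:
{"api": "jog_arm", "payload": {"commands": [{"hand": 20, "tx": 0, "ty": 2, "tz": 5, "wx": 0, "wy": 0, "wz": 0}, {"hand": 20, "tx": 5, "ty": 0, "tz": 1, "wx": 0, "wy": 0, "wz": 0}, {"hand": 20, "tx": 6, "ty": 0, "tz": 2, "wx": 0, "wy": 0, "wz": 0}, {"hand": 20, "tx": 5, "ty": 0, "tz": 2, "wx": 0, "wy": 0, "wz": 0}, {"hand": 20, "tx": 0, "ty": 0, "tz": 1, "wx": 0, "wy": 0, "wz": 0}]}}

```text
time: 8.8
eef_pos: [0.4561, -0.2967, 0.0299]
ee_rot: [0.0, 0.992, -0.127, 0.003]
ft_force: [-0.1, 0.7, 0.4]
width: 0.31
```

Run:
```python
from h import *
go(tr(.049,0,.029),down(-104.7))
```

```text
pos [ 0.4561 -0.2967  0.0299] t 8.8 w mm 27.3 F [-0.1  0.7  0.4] j [ 0.58  0.95 -0.14  1.95  0.44  0.27 -1.76]
tool d mm [-3.1 -0.6  0.9] yaw_y -104.5 tilt 0.38
rotvec [-0.    -0.007  0.003]
```

Call:
{"api": "jog_arm", "payload": {"commands": [{"hand": 20, "tx": -3, "ty": 0, "tz": 1, "wx": 0, "wy": -0.007, "wz": 0}, {"hand": 42, "tx": 0, "ty": 0, "tz": 0, "wx": 0, "wy": 0, "wz": 0}, {"hand": 42, "tx": 0, "ty": 0, "tz": 0, "wx": 0, "wy": 0, "wz": 0}, {"hand": 42, "tx": 0, "ty": 0, "tz": 0, "wx": 0, "wy": 0, "wz": 0}, {"hand": 42, "tx": -3, "ty": 0, "tz": -25, "wx": 0, "wy": 0, "wz": 0}, {"hand": 42, "tx": -3, "ty": 0, "tz": -40, "wx": 0, "wy": 0, "wz": 0}, {"hand": 42, "tx": 0, "ty": 0, "tz": -30, "wx": 0, "wy": 0, "wz": 0}, {"hand": 50, "tx": 0, "ty": 0, "tz": 0, "wx": 0, "wy": 0, "wz": 0}]}}

```text
time: 9.6
eef_pos: [0.4454, -0.2934, 0.1256]
ee_rot: [-0.001, 0.992, -0.126, -0.003]
ft_force: [0.3, -0.6, -0.1]
width: 0.543
```

```bash
cat >> h.py <<'E'
def look(tag):
    n='wrist'; im,d=save(n,tag)
    for u in bot.trace('stopper1',n):
        P=cloud(n,d,u['pixels']); 
        if len(P)<20: continue
        zt=np.percentile(P[:,2],97); Q=P[P[:,2]>zt-.005]; m=Q.mean(0)[:2]-TC; print(round(u['confidence'],2),np.round(u['rect']),'ztop %.3f'%zt,'top',Q.mean(0).round(4),'tray',(m@TX).round(3),(m@TY).round(3))
E
python3 - <<'E'
from h import *
look('w6')
go([.459,.067,.12],down(-104.7))
E
```

```text
0.83 [337.  42.  42.  43.] ztop 0.030 top [ 0.5398 -0.3467  0.029 ] tray -0.048 0.028
0.74 [310. 159.  29.  16.] ztop 0.031 top [ 0.4755 -0.3056  0.0297] tray 0.025 0.004
pos [ 0.4438 -0.2927  0.1228] t 9.7 w mm 50.0 F [ 0.1  0.2 -0.2] j [ 0.64  0.78 -0.24  1.95  0.39  0.47 -1.71]
tool d mm [ -75.3 -352.     4.2] yaw_y -104.5 tilt 0.62
rotvec [-0.002  0.011  0.004]
```

View pics/w6.png

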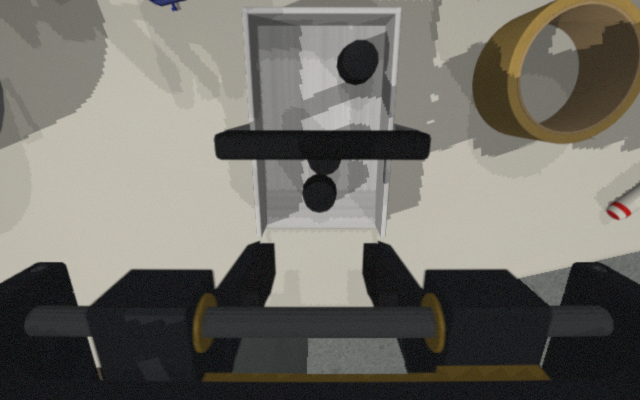

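Call:
{"api": "jog_arm", "payload": {"commands": [{"hand": 50, "tx": -9, "ty": -44, "tz": 0, "wx": 0, "wy": 0.01, "wz": 0}, {"hand": 50, "tx": -9, "ty": -44, "tz": 0, "wx": 0, "wy": 0, "wz": 0}, {"hand": 50, "tx": -9, "ty": -44, "tz": 0, "wx": 0, "wy": 0, "wz": 0}, {"hand": 50, "tx": -9, "ty": -44, "tz": 0, "wx": 0, "wy": 0, "wz": 0}, {"hand": 50, "tx": -9, "ty": -44, "tz": 0, "wx": 0, "wy": 0, "wz": 0}, {"hand": 50, "tx": -9, "ty": -44, "tz": 0, "wx": 0, "wy": 0, "wz": 0}, {"hand": 50, "tx": -9, "ty": -44, "tz": 0, "wx": 0, "wy": 0, "wz": 0}, {"hand": 50, "tx": -6, "ty": -30, "tz": 0, "wx": 0, "wy": -0.06, "wz": 0}, {"hand": 50, "tx": 0, "ty": 0, "tz": 0, "wx": 0, "wy": 0, "wz": 0}]}}

```text
time: 10.6
eef_pos: [0.4576, 0.0619, 0.111]
ee_rot: [-0.002, 0.991, -0.129, -0.039]
ft_force: [0.1, 0.1, -0.1]
width: 0.567
```

Run:
```python
from h import *
go([.459,.067,.06],down(-104.7))
look('w7')
```

```text
pos [0.4576 0.0619 0.111 ] t 10.6 w mm 49.9 F [ 0.1  0.1 -0.1] j [-0.13  0.77 -0.14  2.1   0.19  0.36 -2.25]
tool d mm [ 4.  -5.5 50.8] yaw_y -104.8 tilt 4.51
rotvec [ 0.006  0.079 -0.002]
0.64 [290. 178.  38.  47.] ztop 0.029 top [0.4567 0.0624 0.0274] tray 0.136 -0.347
```

View pics/w7.png

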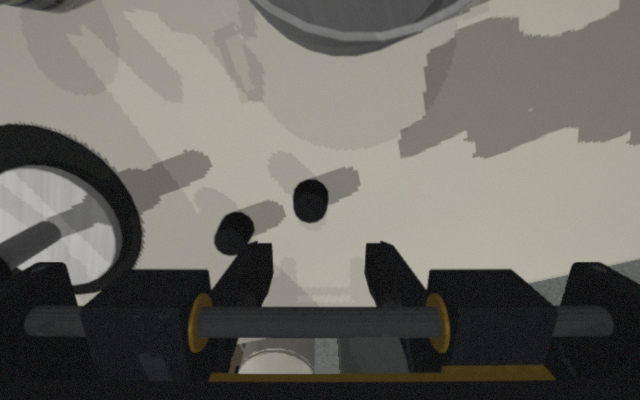

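Run:
```python
from h import *
go([.459,.067,.06],down(-104.7))
look('w7b')
go([.459,.067,.06],down(-104.7))
```

```text
pos [0.4555 0.0572 0.111 ] t 10.7 w mm 49.9 F [-0.  -0.2  0.3] j [-0.12  0.77 -0.14  2.11  0.2   0.35 -2.25]
tool d mm [  4.9 -10.9  50.7] yaw_y -105.1 tilt 4.62
rotvec [ 0.01   0.08  -0.007]
0.78 [284. 177.  35.  46.] ztop 0.029 top [0.459  0.0647 0.0278] tray 0.135 -0.35
0.75 [209. 211.  40.  43.] ztop 0.029 top [0.4474 0.1328 0.0275] tray 0.163 -0.413
pos [0.4554 0.0548 0.1115] t 10.8 w mm 50.0 F [ 0.5 -0.7 -0.9] j [-0.12  0.77 -0.14  2.11  0.2   0.35 -2.25]
tool d mm [  4.3 -13.3  51.1] yaw_y -105.3 tilt 4.59
rotvec [ 0.011  0.079 -0.011]
```

Call:
{"api": "jog_arm", "payload": {"commands": [{"hand": 50, "tx": 2, "ty": -13, "tz": 15, "wx": 0.01, "wy": 0, "wz": -0.01}, {"hand": 50, "tx": 0, "ty": 0, "tz": 20, "wx": 0, "wy": 0, "wz": 0}, {"hand": 50, "tx": 0, "ty": 0, "tz": 15, "wx": 0, "wy": 0, "wz": 0}, {"hand": 50, "tx": 0, "ty": 0, "tz": 0, "wx": 0, "wy": 0, "wz": 0}, {"hand": 50, "tx": 0, "ty": 0, "tz": 0, "wx": 0, "wy": 0, "wz": 0}]}}

```text
time: 11.3
eef_pos: [0.4555, 0.0573, 0.0597]
ee_rot: [-0.001, 0.99, -0.136, -0.039]
ft_force: [-0.2, 1.2, 0.1]
width: 0.565
```

Run:
```python
from h import *
go([.459,.067,.022],down(-104.7))
```

```text
pos [0.4555 0.0573 0.0597] t 11.3 w mm 49.8 F [-0.2  1.2  0.1] j [-0.15  0.87 -0.1   2.12  0.21  0.23 -2.26]
tool d mm [  3.7 -10.7  37.4] yaw_y -105.6 tilt 4.53
rotvec [ 0.008  0.079 -0.017]
```

Call:
{"api": "jog_arm", "payload": {"commands": [{"hand": 50, "tx": 2, "ty": -8, "tz": 8, "wx": 0, "wy": 0, "wz": -0.01}, {"hand": 50, "tx": 1, "ty": -5, "tz": 8, "wx": 0, "wy": 0, "wz": 0}, {"hand": 50, "tx": 0, "ty": 0, "tz": 0, "wx": 0, "wy": 0, "wz": 0}, {"hand": 50, "tx": 0, "ty": 0, "tz": 0, "wx": 0, "wy": 0, "wz": 0}]}}

```text
time: 11.7
eef_pos: [0.4621, 0.0689, 0.0436]
ee_rot: [-0.001, 0.991, -0.132, -0.038]
ft_force: [0.6, -0.3, 0.0]
width: 0.567
```

Run:
```python
from h import *
go([.459,.067,.022],down(-104.7))
```

```text
pos [0.4621 0.0689 0.0436] t 11.7 w mm 50.0 F [ 0.6 -0.3  0. ] j [-0.17  0.91 -0.09  2.1   0.21  0.21 -2.27]
tool d mm [-0.8  2.5 21.7] yaw_y -105.2 tilt 4.37
rotvec [ 0.007  0.076 -0.009]
```

Call:
{"api": "jog_arm", "payload": {"commands": [{"hand": 50, "tx": -3, "ty": 1, "tz": 10, "wx": 0, "wy": 0, "wz": 0}, {"hand": 50, "tx": 0, "ty": 1, "tz": 10, "wx": 0, "wy": 0, "wz": 0}, {"hand": 50, "tx": 0, "ty": 0, "tz": 2, "wx": 0, "wy": 0, "wz": 0}, {"hand": 50, "tx": 0, "ty": 0, "tz": 0, "wx": 0, "wy": 0, "wz": 0}]}}

```text
time: 12.1
eef_pos: [0.4578, 0.0683, 0.0216]
ee_rot: [-0.002, 0.991, -0.132, -0.037]
ft_force: [0.1, -0.0, 0.3]
width: 0.563
```

Run:
```python
from h import *
go([.459,.067,.022],down(-104.7))
```

```text
pos [0.4578 0.0683 0.0216] t 12.1 w mm 49.6 F [ 0.1 -0.   0.3] j [-0.18  0.95 -0.07  2.12  0.22  0.15 -2.28]
tool d mm [ 1.5  0.9 -0.6] yaw_y -105.1 tilt 4.27
rotvec [ 0.006  0.074 -0.008]
```

Call:
{"api": "jog_arm", "payload": {"commands": [{"hand": 20, "tx": 1, "ty": 0, "tz": 0, "wx": 0, "wy": 0, "wz": 0}, {"hand": 20, "tx": 0, "ty": 0, "tz": 0, "wx": 0, "wy": 0, "wz": 0}, {"hand": 20, "tx": 0, "ty": 0, "tz": 0, "wx": 0, "wy": 0, "wz": 0}, {"hand": 20, "tx": 0, "ty": 0, "tz": 0, "wx": 0, "wy": 0, "wz": 0}, {"hand": 20, "tx": 0, "ty": 0, "tz": -25, "wx": 0, "wy": 0, "wz": 0}, {"hand": 20, "tx": 0, "ty": 0, "tz": -40, "wx": 0, "wy": 0, "wz": 0}, {"hand": 20, "tx": 0, "ty": 0, "tz": -40, "wx": 0, "wy": 0, "wz": 0}, {"hand": 20, "tx": 0, "ty": 0, "tz": 0, "wx": 0, "wy": 0, "wz": 0}]}}

```text
time: 12.9
eef_pos: [0.4669, 0.0666, 0.1296]
ee_rot: [-0.001, 0.991, -0.132, -0.038]
ft_force: [0.9, -0.1, -1.5]
width: 0.314
```

Run:
```python
from h import *
go(tr(.086,0,.12),down(-104.7))
```

```text
pos [0.4669 0.0666 0.1296] t 12.9 w mm 27.7 F [ 0.9 -0.1 -1.5] j [-0.12  0.74 -0.16  2.07  0.19  0.42 -2.25]
tool d mm [ 45.  353.2   8.9] yaw_y -105.1 tilt 4.31
rotvec [ 0.007  0.075 -0.008]
```

Call:
{"api": "jog_arm", "payload": {"commands": [{"hand": 20, "tx": 5, "ty": 43, "tz": 0, "wx": 0, "wy": 0.075, "wz": -0.008}, {"hand": 20, "tx": 5, "ty": 43, "tz": 0, "wx": 0, "wy": 0, "wz": 0}, {"hand": 20, "tx": 5, "ty": 43, "tz": 0, "wx": 0, "wy": 0, "wz": 0}, {"hand": 20, "tx": 5, "ty": 43, "tz": 0, "wx": 0, "wy": 0, "wz": 0}, {"hand": 20, "tx": 6, "ty": 43, "tz": 0, "wx": 0, "wy": 0, "wz": 0}, {"hand": 20, "tx": 6, "ty": 43, "tz": 0, "wx": 0, "wy": 0, "wz": 0}, {"hand": 20, "tx": 6, "ty": 43, "tz": 0, "wx": 0, "wy": 0, "wz": 0}, {"hand": 20, "tx": 6, "ty": 40, "tz": 0, "wx": 0, "wy": 0, "wz": 0}, {"hand": 20, "tx": 0, "ty": 5, "tz": 0, "wx": 0, "wy": 0, "wz": 0}, {"hand": 20, "tx": 0, "ty": 0, "tz": 0, "wx": 0, "wy": 0, "wz": 0}]}}

```text
time: 13.9
eef_pos: [0.4208, -0.289, 0.1256]
ee_rot: [0.0, 0.992, -0.125, 0.001]
ft_force: [-0.4, 1.4, -0.4]
width: 0.311
```

Run:
```python
from h import *
go(tr(.086,0,.036),down(-104.7))
```

```text
pos [ 0.4208 -0.289   0.1256] t 13.9 w mm 27.4 F [-0.4  1.4 -0.4] j [ 0.66  0.76 -0.24  2.02  0.43  0.41 -1.74]
tool d mm [-4.2 -2.1 89.6] yaw_y -104.4 tilt 0.12
rotvec [ 0.    -0.002  0.006]
```

Call:
{"api": "jog_arm", "payload": {"commands": [{"hand": 20, "tx": -3, "ty": -2, "tz": 28, "wx": 0, "wy": 0, "wz": 0}, {"hand": 20, "tx": -1, "ty": 0, "tz": 30, "wx": 0, "wy": 0, "wz": 0}, {"hand": 20, "tx": 0, "ty": 0, "tz": 24, "wx": 0, "wy": 0, "wz": 0}, {"hand": 20, "tx": 0, "ty": 0, "tz": 0, "wx": 0, "wy": 0, "wz": 0}, {"hand": 20, "tx": 0, "ty": 0, "tz": 0, "wx": 0, "wy": 0, "wz": 0}]}}

```text
time: 14.4
eef_pos: [0.4198, -0.2784, 0.0411]
ee_rot: [-0.002, 0.993, -0.121, 0.001]
ft_force: [-0.2, 0.2, -0.4]
width: 0.316
```

Run:
```python
from h import *
go(tr(.086,0,.036),down(-104.7))
```

```text
pos [ 0.4198 -0.2784  0.0411] t 14.4 w mm 27.9 F [-0.2  0.2 -0.4] j [ 0.57  0.91 -0.12  2.06  0.49  0.19 -1.8 ]
tool d mm [-0.5  8.   5.1] yaw_y -103.9 tilt 0.29
rotvec [-0.005 -0.002  0.015]
```

Call:
{"api": "jog_arm", "payload": {"commands": [{"hand": 20, "tx": 0, "ty": 7, "tz": 2, "wx": 0, "wy": 0, "wz": 0.015}, {"hand": 20, "tx": 0, "ty": 3, "tz": 2, "wx": 0, "wy": 0, "wz": 0}, {"hand": 20, "tx": 8, "ty": 0, "tz": 0, "wx": 0, "wy": 0, "wz": 0}, {"hand": 20, "tx": 8, "ty": 0, "tz": 1, "wx": 0, "wy": 0, "wz": 0}, {"hand": 20, "tx": 8, "ty": 0, "tz": 1, "wx": 0, "wy": 0, "wz": 0}]}}

```text
time: 14.9
eef_pos: [0.4431, -0.2952, 0.0385]
ee_rot: [-0.002, 0.992, -0.128, 0.003]
ft_force: [-1.0, 0.4, 0.3]
width: 0.315
```

Run:
```python
from h import *
go(tr(.050,0,.030),down(-104.7))
look('w8')
```

```text
pos [ 0.4431 -0.2952  0.0385] t 14.9 w mm 27.8 F [-1.   0.4  0.3] j [ 0.6   0.93 -0.16  1.98  0.48  0.26 -1.79]
tool d mm [ 8.8 -2.4  8.6] yaw_y -104.8 tilt 0.42
rotvec [-0.004 -0.006 -0.001]
0.85 [341.   2.  72.  72.] ztop 0.034 top [ 0.5423 -0.3473  0.0324] tray -0.05 0.028
0.73 [291. 211.  50.  26.] ztop 0.098 top [ 0.4956 -0.3104  0.0985] tray 0.004 0.004
0.64 [290. 232.  56.  75.] ztop 0.045 top [ 0.4442 -0.2961  0.0437] tray 0.058 0.003
0.61 [298. 117.  53.  29.] ztop 0.033 top [ 0.5063 -0.3139  0.0322] tray -0.007 0.004
```

View pics/w8.png

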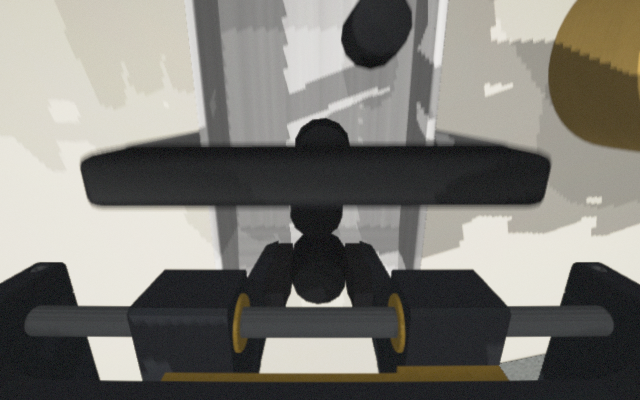

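Call:
{"api": "jog_arm", "payload": {"commands": [{"hand": 20, "tx": 5, "ty": -1, "tz": 3, "wx": 0, "wy": 0, "wz": 0}, {"hand": 20, "tx": 3, "ty": -1, "tz": 3, "wx": 0, "wy": 0, "wz": 0}, {"hand": 20, "tx": 0, "ty": 0, "tz": 2, "wx": 0, "wy": 0, "wz": 0}, {"hand": 20, "tx": 0, "ty": 0, "tz": 0, "wx": 0, "wy": 0, "wz": 0}]}}

```text
time: 15.4
eef_pos: [0.4536, -0.2951, 0.0298]
ee_rot: [-0.002, 0.992, -0.128, 0.005]
ft_force: [0.3, -1.3, 1.8]
width: 0.316
```

Run:
```python
from h import *
go(tr(.050,0,.030),down(-104.7))
```

```text
pos [ 0.4536 -0.2951  0.0298] t 15.4 w mm 27.9 F [ 0.3 -1.3  1.8] j [ 0.59  0.95 -0.15  1.96  0.48  0.26 -1.79]
tool d mm [-1.3  0.3 -0.3] yaw_y -104.7 tilt 0.56
rotvec [-0.005 -0.009 -0.   ]
```

Call:
{"api": "jog_arm", "payload": {"commands": [{"hand": 42, "tx": 0, "ty": 0, "tz": 0, "wx": 0, "wy": 0, "wz": 0}, {"hand": 42, "tx": 0, "ty": 0, "tz": 0, "wx": 0, "wy": 0, "wz": 0}, {"hand": 42, "tx": 0, "ty": 0, "tz": 0, "wx": 0, "wy": 0, "wz": 0}, {"hand": 42, "tx": -3, "ty": 0, "tz": -25, "wx": 0, "wy": 0, "wz": 0}, {"hand": 42, "tx": -3, "ty": 0, "tz": -40, "wx": 0, "wy": 0, "wz": 0}, {"hand": 42, "tx": 0, "ty": 0, "tz": -30, "wx": 0, "wy": 0, "wz": 0}, {"hand": 50, "tx": 0, "ty": 0, "tz": 0, "wx": 0, "wy": 0, "wz": 0}, {"hand": 50, "tx": 0, "ty": 0, "tz": 0, "wx": 0, "wy": 0, "wz": 0}]}}

```text
time: 16.2
eef_pos: [0.4444, -0.2928, 0.1266]
ee_rot: [-0.002, 0.992, -0.128, 0.002]
ft_force: [0.4, 0.4, -0.1]
width: 0.566
```

Run:
```python
from h import *
look('w9')
im,d=save('top','t9')
g=cv2.cvtColor(im,cv2.COLOR_RGB2GRAY)
t=bot.trace('stopper1','top')
for u in t: 
    l,tp,w,h=u['rect']; print(round(u['confidence'],2),np.round(u['rect']),atz('top',[[l+w/2,tp+h/2]],.02).round(3))
go([.448,.135,.12],down(-104.7))
```

```text
0.61 [308. 103.  38.  27.] ztop 0.033 top [ 0.5109 -0.3156  0.0315] tray -0.012 0.005
0.58 [301. 158.  35.  21.] ztop 0.096 top [ 0.4944 -0.3073  0.0965] tray 0.006 0.001
0.55 [405. 216.   9.   6.] [[ 0.544 -0.346  0.02 ]]
0.48 [381. 201.  40.  44.] [[ 0.534 -0.322  0.02 ]]
pos [ 0.4441 -0.2924  0.1253] t 16.4 w mm 50.0 F [-0.3 -0.1 -0.3] j [ 0.66  0.78 -0.27  1.95  0.42  0.46 -1.74]
tool d mm [-104.4 -414.4    7.5] yaw_y -104.7 tilt 0.31
rotvec [-0.005 -0.001  0.001]
```

View pics/t9.png

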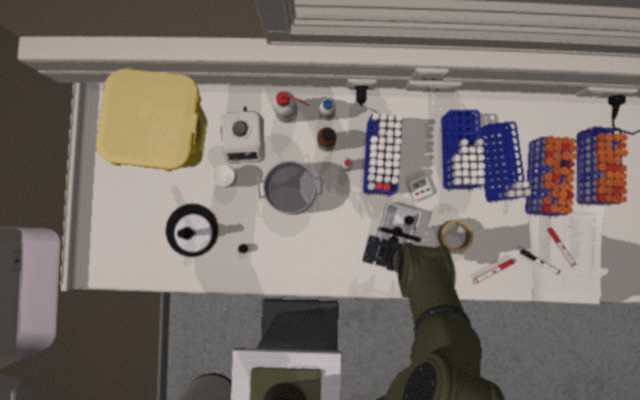

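View pics/w9.png

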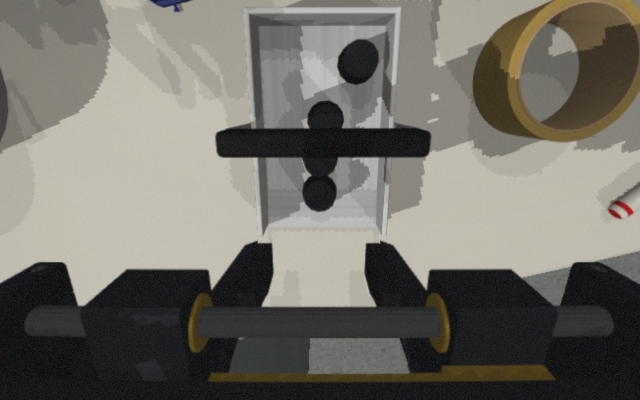

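Call:
{"api": "jog_arm", "payload": {"commands": [{"hand": 50, "tx": -10, "ty": -45, "tz": 0, "wx": 0, "wy": 0, "wz": 0}, {"hand": 50, "tx": -10, "ty": -45, "tz": 0, "wx": 0, "wy": 0, "wz": 0}, {"hand": 50, "tx": -11, "ty": -45, "tz": 0, "wx": 0, "wy": 0, "wz": 0}, {"hand": 50, "tx": -11, "ty": -45, "tz": 0, "wx": 0, "wy": 0, "wz": 0}, {"hand": 50, "tx": -11, "ty": -45, "tz": 0, "wx": 0, "wy": 0, "wz": 0}, {"hand": 50, "tx": -11, "ty": -45, "tz": 0, "wx": 0, "wy": 0, "wz": 0}, {"hand": 50, "tx": -11, "ty": -45, "tz": 0, "wx": 0, "wy": 0, "wz": 0}, {"hand": 50, "tx": -11, "ty": -42, "tz": 0, "wx": 0, "wy": 0, "wz": 0}, {"hand": 50, "tx": -11, "ty": -42, "tz": 0, "wx": 0, "wy": 0, "wz": 0}, {"hand": 50, "tx": 0, "ty": -10, "tz": 0, "wx": 0, "wy": 0, "wz": -0.1}]}}

```text
time: 17.4
eef_pos: [0.4541, 0.1406, 0.1165]
ee_rot: [-0.001, 0.997, -0.081, -0.005]
ft_force: [0.6, -0.3, 0.3]
width: 0.566
```

Call:
{"api": "jog_arm", "payload": {"commands": [{"hand": 50, "tx": 0, "ty": -3, "tz": 0, "wx": 0, "wy": -0.06, "wz": -0.1}, {"hand": 50, "tx": 0, "ty": 0, "tz": 0, "wx": 0, "wy": 0, "wz": 0}, {"hand": 50, "tx": 0, "ty": 0, "tz": 0, "wx": 0, "wy": 0, "wz": 0}]}}

```text
time: 17.7
eef_pos: [0.4526, 0.1478, 0.114]
ee_rot: [-0.004, 0.999, -0.025, -0.037]
ft_force: [0.2, 0.1, 0.1]
width: 0.564
```

Run:
```python
from h import *
go([.448,.135,.05],down(-93))
look('w10')
```

```text
pos [0.4526 0.1478 0.114 ] t 17.7 w mm 49.7 F [0.2 0.1 0.1] j [-0.27  0.77 -0.19  2.06  0.26  0.39 -2.28]
tool d mm [ 0.8 13.4 64. ] yaw_y -92.9 tilt 4.24
rotvec [-0.005  0.074  0.001]
0.86 [318. 184.  35.  42.] ztop 0.029 top [0.4478 0.1355 0.0275] tray 0.164 -0.415
```

View pics/w10.png

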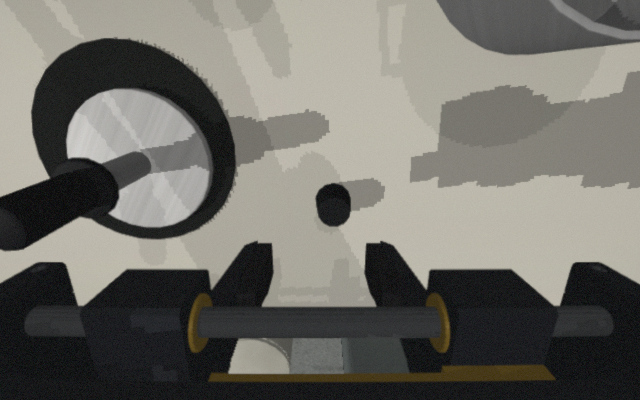

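Call:
{"api": "jog_arm", "payload": {"commands": [{"hand": 50, "tx": 0, "ty": 9, "tz": 15, "wx": 0, "wy": 0, "wz": 0}, {"hand": 50, "tx": -1, "ty": 6, "tz": 20, "wx": 0, "wy": 0, "wz": 0}, {"hand": 50, "tx": -1, "ty": 0, "tz": 20, "wx": 0, "wy": 0, "wz": 0}, {"hand": 50, "tx": 0, "ty": 0, "tz": 0, "wx": 0, "wy": 0, "wz": 0}, {"hand": 50, "tx": 0, "ty": 0, "tz": 0, "wx": 0, "wy": 0, "wz": 0}]}}

```text
time: 18.3
eef_pos: [0.4451, 0.1281, 0.0588]
ee_rot: [-0.001, 0.999, -0.031, -0.035]
ft_force: [-0.1, 0.6, 0.7]
width: 0.567
```

Run:
```python
from h import *
go([.448,.1352,.022],down(-93))
```

```text
pos [0.4451 0.1281 0.0588] t 18.3 w mm 49.9 F [-0.1  0.6  0.7] j [-0.28  0.87 -0.12  2.12  0.3   0.23 -2.29]
tool d mm [ 5.1 -7.3 36.6] yaw_y -93.6 tilt 4.04
rotvec [-0.    0.07 -0.01]
```

Call:
{"api": "jog_arm", "payload": {"commands": [{"hand": 50, "tx": 2, "ty": -4, "tz": 8, "wx": 0, "wy": 0, "wz": -0.01}, {"hand": 50, "tx": 1, "ty": -2, "tz": 9, "wx": 0, "wy": 0, "wz": 0}, {"hand": 50, "tx": 0, "ty": 0, "tz": 9, "wx": 0, "wy": 0, "wz": 0}, {"hand": 50, "tx": 0, "ty": 0, "tz": 3, "wx": 0, "wy": 0, "wz": 0}, {"hand": 50, "tx": 0, "ty": 0, "tz": 0, "wx": 0, "wy": 0, "wz": 0}]}}

```text
time: 18.8
eef_pos: [0.4481, 0.1352, 0.0292]
ee_rot: [-0.002, 0.999, -0.026, -0.033]
ft_force: [-0.2, -0.4, 0.2]
width: 0.567
```

Run:
```python
from h import *
go([.448,.1352,.022],down(-93))
```

```text
pos [0.4481 0.1352 0.0292] t 18.8 w mm 50.0 F [-0.2 -0.4  0.2] j [-0.31  0.93 -0.1   2.11  0.31  0.17 -2.3 ]
tool d mm [0.3 0.  7.2] yaw_y -93.0 tilt 3.8
rotvec [-0.003  0.066  0.   ]
```

Call:
{"api": "jog_arm", "payload": {"commands": [{"hand": 50, "tx": 0, "ty": 0, "tz": 7, "wx": 0, "wy": 0, "wz": 0}, {"hand": 20, "tx": 0, "ty": 0, "tz": 0, "wx": 0, "wy": 0, "wz": 0}, {"hand": 20, "tx": 0, "ty": 0, "tz": 0, "wx": 0, "wy": 0, "wz": 0}, {"hand": 20, "tx": 0, "ty": 0, "tz": 0, "wx": 0, "wy": 0, "wz": 0}, {"hand": 20, "tx": 0, "ty": 0, "tz": 0, "wx": 0, "wy": 0, "wz": 0}, {"hand": 20, "tx": 0, "ty": 0, "tz": -25, "wx": 0, "wy": 0, "wz": 0}, {"hand": 20, "tx": 0, "ty": 0, "tz": -40, "wx": 0, "wy": 0, "wz": 0}, {"hand": 20, "tx": 0, "ty": 0, "tz": -40, "wx": 0, "wy": 0, "wz": 0}, {"hand": 20, "tx": 0, "ty": 0, "tz": 0, "wx": 0, "wy": 0.03, "wz": 0.1}, {"hand": 20, "tx": 0, "ty": 0, "tz": 0, "wx": 0, "wy": 0.03, "wz": 0.1}]}}

```text
time: 19.8
eef_pos: [0.4559, 0.1342, 0.1307]
ee_rot: [0.001, 0.992, -0.13, -0.002]
ft_force: [-0.6, 0.0, -1.1]
width: 0.315
```

Run:
```python
from h import *
go(tr(.088,0,.12),down(-104.7))
```

```text
pos [0.4559 0.1342 0.1307] t 19.8 w mm 27.8 F [-0.6  0.  -1.1] j [-0.32  0.72 -0.1   2.12  0.21  0.32 -2.43]
tool d mm [ 68.9 415.9  11.8] yaw_y -104.9 tilt 0.29
rotvec [ 0.003  0.004 -0.004]
```

Call:
{"api": "jog_arm", "payload": {"commands": [{"hand": 20, "tx": 8, "ty": 45, "tz": 0, "wx": 0, "wy": 0, "wz": 0}, {"hand": 20, "tx": 8, "ty": 45, "tz": 0, "wx": 0, "wy": 0, "wz": 0}, {"hand": 20, "tx": 8, "ty": 45, "tz": 0, "wx": 0, "wy": 0, "wz": 0}, {"hand": 20, "tx": 8, "ty": 45, "tz": 0, "wx": 0, "wy": 0, "wz": 0}, {"hand": 20, "tx": 7, "ty": 45, "tz": 0, "wx": 0, "wy": 0, "wz": 0}, {"hand": 20, "tx": 7, "ty": 45, "tz": 0, "wx": 0, "wy": 0, "wz": 0}, {"hand": 20, "tx": 7, "ty": 45, "tz": 0, "wx": 0, "wy": 0, "wz": 0}, {"hand": 20, "tx": 7, "ty": 45, "tz": 0, "wx": 0, "wy": 0, "wz": 0}, {"hand": 20, "tx": 6, "ty": 40, "tz": 0, "wx": 0, "wy": 0, "wz": 0}, {"hand": 20, "tx": 0, "ty": 3, "tz": 0, "wx": 0, "wy": 0, "wz": 0}]}}

```text
time: 20.8
eef_pos: [0.4199, -0.2825, 0.1319]
ee_rot: [-0.0, 0.992, -0.124, 0.003]
ft_force: [-1.2, 0.1, 0.8]
width: 0.314
```

Call:
{"api": "jog_arm", "payload": {"commands": [{"hand": 20, "tx": 0, "ty": 0, "tz": 0, "wx": 0, "wy": 0, "wz": 0}, {"hand": 20, "tx": 0, "ty": 0, "tz": 0, "wx": 0, "wy": 0, "wz": 0}]}}

```text
time: 21.0
eef_pos: [0.4192, -0.2828, 0.132]
ee_rot: [-0.001, 0.992, -0.125, 0.003]
ft_force: [0.4, -0.1, 1.0]
width: 0.318
```

Run:
```python
from h import *
go(tr(.088,0,.036),down(-104.7))
```

```text
pos [ 0.4192 -0.2828  0.132 ] t 21.0 w mm 28.0 F [ 0.4 -0.1  1. ] j [ 0.67  0.75 -0.27  2.03  0.46  0.42 -1.78]
tool d mm [-3.4  3.6 96. ] yaw_y -104.4 tilt 0.33
rotvec [-0.002 -0.005  0.005]
```

Call:
{"api": "jog_arm", "payload": {"commands": [{"hand": 20, "tx": -2, "ty": 3, "tz": 28, "wx": 0, "wy": 0, "wz": 0.005}, {"hand": 20, "tx": -1, "ty": 3, "tz": 30, "wx": 0, "wy": 0, "wz": 0}, {"hand": 20, "tx": 0, "ty": 1, "tz": 24, "wx": 0, "wy": 0, "wz": 0}, {"hand": 20, "tx": 0, "ty": 0, "tz": 8, "wx": 0, "wy": 0, "wz": 0}, {"hand": 20, "tx": 0, "ty": 0, "tz": 0, "wx": 0, "wy": 0, "wz": 0}]}}

```text
time: 21.5
eef_pos: [0.42, -0.2795, 0.0412]
ee_rot: [-0.002, 0.993, -0.12, 0.005]
ft_force: [-0.2, -0.1, -0.3]
width: 0.314
```

Run:
```python
from h import *
go(tr(.088,0,.036),down(-104.7))
```

```text
pos [ 0.42   -0.2795  0.0412] t 21.5 w mm 27.7 F [-0.2 -0.1 -0.3] j [ 0.58  0.91 -0.13  2.07  0.54  0.19 -1.84]
tool d mm [-3.   6.9  5.2] yaw_y -103.8 tilt 0.62
rotvec [-0.006 -0.009  0.015]
```

Call:
{"api": "jog_arm", "payload": {"commands": [{"hand": 20, "tx": -1, "ty": 6, "tz": 2, "wx": 0, "wy": -0.009, "wz": 0.015}, {"hand": 20, "tx": 0, "ty": 2, "tz": 2, "wx": 0, "wy": 0, "wz": 0}, {"hand": 20, "tx": 8, "ty": 0, "tz": 0, "wx": 0, "wy": 0, "wz": 0}, {"hand": 20, "tx": 8, "ty": 0, "tz": 1, "wx": 0, "wy": 0, "wz": 0}, {"hand": 20, "tx": 8, "ty": 0, "tz": 1, "wx": 0, "wy": 0, "wz": 0}]}}

```text
time: 22.0
eef_pos: [0.443, -0.2934, 0.0384]
ee_rot: [-0.003, 0.992, -0.128, 0.002]
ft_force: [-0.4, -0.1, 0.2]
width: 0.316
```

Run:
```python
from h import *
go(tr(.048,0,.030),down(-104.7))
look('w11')
```

```text
pos [ 0.443  -0.2934  0.0384] t 22.0 w mm 27.8 F [-0.4 -0.1  0.2] j [ 0.61  0.93 -0.17  1.98  0.52  0.27 -1.83]
tool d mm [11.3 -0.6  8.4] yaw_y -104.7 tilt 0.36
rotvec [-0.006 -0.003  0.001]
0.96 [296. 234.  52.  69.] ztop 0.045 top [ 0.4444 -0.2943  0.0438] tray 0.058 0.001
0.89 [290. 208.  53.  32.] ztop 0.034 top [ 0.4685 -0.3005  0.0332] tray 0.033 0.001
0.87 [295. 119.  51.  27.] ztop 0.033 top [ 0.5067 -0.3114  0.0323] tray -0.007 0.002
0.68 [300.  53.  57.  68.] ztop 0.034 top [ 0.5265 -0.3204  0.0324] tray -0.028 0.006
0.58 [346.   2.  73.  68.] ztop 0.034 top [ 0.542  -0.3472  0.0324] tray -0.05 0.028
```

View pics/w11.png

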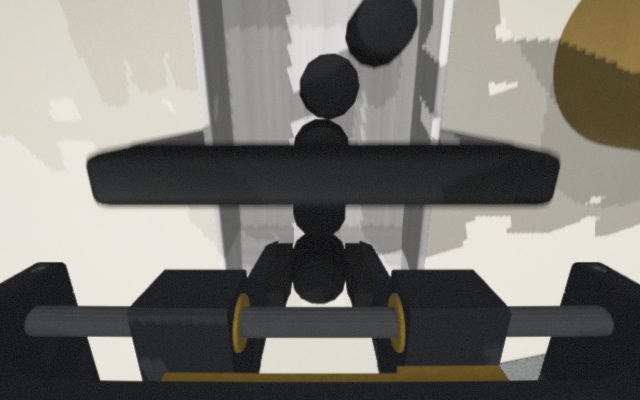

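Call:
{"api": "jog_arm", "payload": {"commands": [{"hand": 20, "tx": 6, "ty": 0, "tz": 3, "wx": 0, "wy": 0, "wz": 0}, {"hand": 20, "tx": 4, "ty": 0, "tz": 3, "wx": 0, "wy": 0, "wz": 0}, {"hand": 20, "tx": 0, "ty": 0, "tz": 2, "wx": 0, "wy": 0, "wz": 0}, {"hand": 20, "tx": 0, "ty": 0, "tz": 0, "wx": 0, "wy": 0, "wz": 0}]}}

```text
time: 22.5
eef_pos: [0.4547, -0.2961, 0.0295]
ee_rot: [-0.003, 0.992, -0.127, 0.003]
ft_force: [-0.2, 0.1, 0.3]
width: 0.313
```

Run:
```python
from h import *
go(tr(.048,0,.030),down(-104.7))
```

```text
pos [ 0.4547 -0.2961  0.0295] t 22.5 w mm 27.6 F [-0.2  0.1  0.3] j [ 0.6   0.95 -0.18  1.95  0.52  0.28 -1.83]
tool d mm [-0.6 -0.3 -0.5] yaw_y -104.6 tilt 0.44
rotvec [-0.006 -0.005  0.001]
```

Call:
{"api": "jog_arm", "payload": {"commands": [{"hand": 42, "tx": 0, "ty": 0, "tz": 0, "wx": 0, "wy": 0, "wz": 0}, {"hand": 42, "tx": 0, "ty": 0, "tz": 0, "wx": 0, "wy": 0, "wz": 0}, {"hand": 42, "tx": 0, "ty": 0, "tz": 0, "wx": 0, "wy": 0, "wz": 0}, {"hand": 42, "tx": -3, "ty": 0, "tz": -25, "wx": 0, "wy": 0, "wz": 0}, {"hand": 42, "tx": -3, "ty": 0, "tz": -40, "wx": 0, "wy": 0, "wz": 0}, {"hand": 42, "tx": 0, "ty": 0, "tz": -40, "wx": 0, "wy": 0, "wz": 0}, {"hand": 50, "tx": 0, "ty": 0, "tz": -30, "wx": 0, "wy": 0, "wz": 0}, {"hand": 50, "tx": 0, "ty": 0, "tz": 0, "wx": 0, "wy": 0, "wz": 0}, {"hand": 50, "tx": 0, "ty": 0, "tz": 0, "wx": 0, "wy": 0, "wz": 0}]}}

```text
time: 23.4
eef_pos: [0.4459, -0.2943, 0.1684]
ee_rot: [-0.003, 0.992, -0.127, 0.0]
ft_force: [-0.6, -0.6, -0.1]
width: 0.568
```

Run:
```python
from h import *
look('w12')
im,d=bot.get_image('wrist')
n='wrist'; P=cloud(n,d,np.ones(d.shape,bool)); 
H=P[(P[:,2]>.086)&(P[:,2]<.106)&(np.hypot(P[:,0]-.5,P[:,1]+.308)<.075)]
print(len(H),cv2.minAreaRect(H[:,:2].astype(np.float32)))
v=np.linalg.svd(H[:,:2]-H[:,:2].mean(0))[2][0]; print(H[:,:2].mean(0),np.degrees(np.arctan2(v[1],v[0])))
go(tr(0,0,.18),down(-14.7))
```

```text
0.79 [306. 104.  30.  24.] ztop 0.033 top [ 0.5125 -0.3126  0.0314] tray -0.013 0.002
0.72 [306.  66.  33.  36.] ztop 0.033 top [ 0.5383 -0.3211  0.0313] tray -0.04 0.003
0.7 [305. 148.  31.  19.] ztop 0.033 top [ 0.4784 -0.3043  0.0316] tray 0.022 0.002
0.64 [305. 168.  31.  30.] ztop 0.034 top [ 0.4566 -0.297   0.0324] tray 0.045 0.001
0.44 [234.  22. 173. 199.] ztop 0.099 top [ 0.5008 -0.3104  0.0981] tray -0.001 0.002
3895 ((0.5004465579986572, -0.3101027309894562), (0.11189436167478561, 0.014031569473445415), 75.49661254882812)
[ 0.50091245 -0.31032253] 75.4747640859012
pos [ 0.4456 -0.2939  0.1671] t 23.55 w mm 50.1 F [-1.  -0.4  0.6] j [ 0.71  0.72 -0.35  1.92  0.41  0.58 -1.73]
tool d mm [ 56.7  -0.5 -13. ] yaw_y -104.6 tilt 0.41
rotvec [-0.007 -0.003 -1.568]
```

View pics/w12.png

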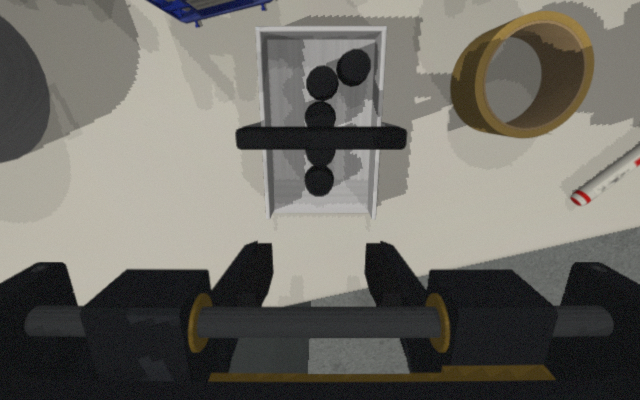

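Call:
{"api": "jog_arm", "payload": {"commands": [{"hand": 50, "tx": 28, "ty": 0, "tz": -10, "wx": 0, "wy": 0, "wz": 0}, {"hand": 50, "tx": 28, "ty": 0, "tz": -5, "wx": 0, "wy": 0, "wz": 0}, {"hand": 50, "tx": 0, "ty": 0, "tz": 0, "wx": 0, "wy": 0, "wz": -0.14}, {"hand": 50, "tx": 0, "ty": 0, "tz": 0, "wx": 0, "wy": 0, "wz": -0.14}, {"hand": 50, "tx": 0, "ty": 0, "tz": 0, "wx": 0, "wy": 0, "wz": -0.14}, {"hand": 50, "tx": 0, "ty": 0, "tz": 0, "wx": 0, "wy": 0, "wz": -0.14}, {"hand": 50, "tx": 0, "ty": 0, "tz": 0, "wx": 0, "wy": 0, "wz": -0.14}, {"hand": 50, "tx": 0, "ty": 0, "tz": 0, "wx": 0, "wy": 0, "wz": -0.14}, {"hand": 50, "tx": 0, "ty": 0, "tz": 0, "wx": 0, "wy": 0, "wz": -0.14}, {"hand": 50, "tx": 0, "ty": 0, "tz": 0, "wx": 0, "wy": 0, "wz": -0.14}]}}

```text
time: 24.55
eef_pos: [0.4947, -0.3038, 0.166]
ee_rot: [-0.015, 0.897, 0.441, -0.008]
ft_force: [1.8, 0.1, 0.1]
width: 0.566
```

Call:
{"api": "jog_arm", "payload": {"commands": [{"hand": 50, "tx": 0, "ty": 0, "tz": 0, "wx": 0, "wy": 0, "wz": -0.14}, {"hand": 50, "tx": 0, "ty": 0, "tz": 0, "wx": 0, "wy": 0, "wz": -0.14}, {"hand": 50, "tx": 0, "ty": 0, "tz": 0, "wx": 0, "wy": 0, "wz": -0.12}, {"hand": 50, "tx": 0, "ty": 0, "tz": 0, "wx": 0, "wy": 0, "wz": 0}]}}

```text
time: 24.95
eef_pos: [0.4916, -0.3022, 0.159]
ee_rot: [-0.022, 0.786, 0.618, -0.006]
ft_force: [-0.5, 0.2, -0.1]
width: 0.568
```

Run:
```python
from h import *
go([.5006,-.309,.087],down(-14.6))
```

```text
pos [ 0.4916 -0.3022  0.159 ] t 24.95 w mm 50.0 F [-0.5  0.2 -0.1] j [ 0.91  0.88 -0.79  1.74  0.76  0.9  -0.46]
tool d mm [-5.8 13.4 71.4] yaw_y -13.6 tilt 2.63
rotvec [-0.043 -0.017  0.017]
```

Call:
{"api": "jog_arm", "payload": {"commands": [{"hand": 50, "tx": -4, "ty": 5, "tz": 0, "wx": -0.043, "wy": -0.017, "wz": 0.017}, {"hand": 50, "tx": -3, "ty": 4, "tz": 0, "wx": 0, "wy": 0, "wz": 0}, {"hand": 50, "tx": 0, "ty": 0, "tz": 0, "wx": 0, "wy": 0, "wz": 0}]}}

```text
time: 25.25
eef_pos: [0.4977, -0.3107, 0.1555]
ee_rot: [-0.002, 0.793, 0.609, -0.001]
ft_force: [-0.3, 0.1, -0.2]
width: 0.569
```

Run:
```python
from h import *
go([.5006,-.309,.087],down(-14.6))
```

```text
pos [ 0.4977 -0.3107  0.1555] t 25.25 w mm 50.1 F [-0.3  0.1 -0.2] j [ 0.9   0.88 -0.77  1.75  0.79  0.86 -0.5 ]
tool d mm [ 2.3  2.7 68.5] yaw_y -15.0 tilt 0.28
rotvec [-0.005 -0.002 -0.007]
```

Call:
{"api": "jog_arm", "payload": {"commands": [{"hand": 50, "tx": 1, "ty": 2, "tz": 18, "wx": -0.004, "wy": 0, "wz": -0.007}, {"hand": 50, "tx": 1, "ty": 1, "tz": 18, "wx": 0, "wy": 0, "wz": 0}, {"hand": 50, "tx": 0, "ty": 0, "tz": 18, "wx": 0, "wy": 0, "wz": 0}, {"hand": 50, "tx": 0, "ty": 0, "tz": 12, "wx": 0, "wy": 0, "wz": 0}, {"hand": 50, "tx": 0, "ty": 0, "tz": 0, "wx": 0, "wy": 0, "wz": 0}]}}

```text
time: 25.75
eef_pos: [0.5017, -0.3092, 0.0851]
ee_rot: [-0.002, 0.792, 0.61, -0.0]
ft_force: [-0.8, 0.9, -0.3]
width: 0.565
```

Run:
```python
from h import *
go([.5006,-.309,.087],down(-14.6))
save('wrist','w13')
```

```text
pos [ 0.5017 -0.3092  0.0851] t 25.75 w mm 49.8 F [-0.8  0.9 -0.3] j [ 0.86  0.98 -0.69  1.78  0.9   0.74 -0.59]
tool d mm [-0.1 -1.1 -1.9] yaw_y -14.8 tilt 0.24
rotvec [-0.004 -0.002 -0.004]
```

View pics/w13.png

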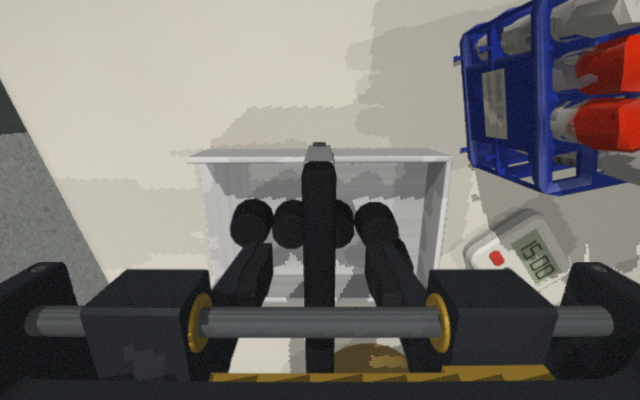

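Call:
{"api": "jog_arm", "payload": {"commands": [{"hand": 5, "tx": 0, "ty": 0, "tz": 0, "wx": 0, "wy": 0, "wz": 0}, {"hand": 5, "tx": 0, "ty": 0, "tz": 0, "wx": 0, "wy": 0, "wz": 0}, {"hand": 5, "tx": 0, "ty": 0, "tz": 0, "wx": 0, "wy": 0, "wz": 0}, {"hand": 5, "tx": 0, "ty": 0, "tz": 0, "wx": 0, "wy": 0, "wz": 0}, {"hand": 5, "tx": 0, "ty": 0, "tz": 0, "wx": 0, "wy": 0, "wz": 0}, {"hand": 5, "tx": 0, "ty": 0, "tz": -5, "wx": 0, "wy": 0, "wz": 0}, {"hand": 5, "tx": 0, "ty": 0, "tz": -10, "wx": 0, "wy": 0, "wz": 0}, {"hand": 5, "tx": 0, "ty": 0, "tz": -10, "wx": 0, "wy": 0, "wz": 0}], "newtons": 45}}

```text
time: 26.6
eef_pos: [0.5019, -0.3094, 0.1134]
ee_rot: [-0.002, 0.793, 0.61, -0.0]
ft_force: [0.3, 0.2, -2.3]
width: 0.152
```

Run:
```python
from h import *
go([.5006,-.309,.28],down(-14.6))
save('wrist','w14')
```

```text
pos [ 0.5019 -0.3094  0.1134] t 26.6 w mm 13.4 F [ 0.3  0.2 -2.3] j [ 0.87  0.94 -0.73  1.77  0.85  0.79 -0.55]
tool d mm [   0.4   -1.8 -166.6] yaw_y -14.9 tilt 0.19
rotvec [-0.003 -0.002 -0.005]
```

View pics/w14.png

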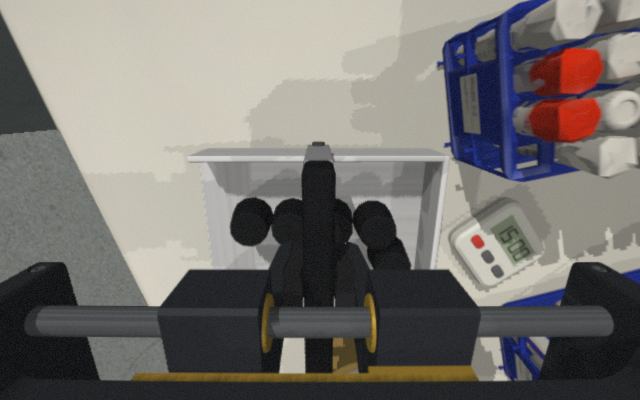

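Call:
{"api": "jog_arm", "payload": {"commands": [{"hand": 5, "tx": 0, "ty": 0, "tz": -15, "wx": 0.03, "wy": 0, "wz": 0}, {"hand": 5, "tx": 0, "ty": 0, "tz": -20, "wx": 0.03, "wy": 0, "wz": 0}, {"hand": 5, "tx": 0, "ty": 0, "tz": -25, "wx": 0.03, "wy": 0, "wz": 0}, {"hand": 5, "tx": 0, "ty": 0, "tz": -25, "wx": 0, "wy": 0, "wz": 0}, {"hand": 5, "tx": 0, "ty": 0, "tz": -25, "wx": 0, "wy": 0, "wz": 0}, {"hand": 5, "tx": 0, "ty": 0, "tz": -25, "wx": 0, "wy": 0, "wz": 0}, {"hand": 5, "tx": 0, "ty": 0, "tz": -25, "wx": 0, "wy": 0, "wz": 0}, {"hand": 5, "tx": 0, "ty": 0, "tz": -20, "wx": 0, "wy": 0, "wz": 0}, {"hand": 5, "tx": 0, "ty": 0, "tz": -10, "wx": 0, "wy": 0, "wz": 0}, {"hand": 5, "tx": 0, "ty": 0, "tz": 0, "wx": 0, "wy": 0, "wz": 0}]}}

```text
time: 27.65
eef_pos: [0.5163, -0.3127, 0.3166]
ee_rot: [-0.037, 0.791, 0.61, -0.026]
ft_force: [0.8, 0.4, -2.3]
width: 0.152
```

Run:
```python
from h import *
go([.6735,.001,.30],down(0))
look('w15')
print(bot.sense()['ft_force'])
```

```text
pos [ 0.5163 -0.3127  0.3166] t 27.65 w mm 13.4 F [ 0.8  0.4 -2.3] j [ 0.9   0.75 -0.87  1.45  0.56  1.3  -0.29]
tool d mm [343.3  73.7  10.9] yaw_y -14.7 tilt 5.19
rotvec [-0.09  -0.015 -0.256]
0.96 [272. 198.  30.  48.] ztop 0.262 top [ 0.4902 -0.305   0.2611] tray 0.011 -0.0
0.9 [336. 200.  19.  43.] ztop 0.259 top [ 0.525  -0.3139  0.2578] tray -0.025 -0.0
0.82 [368. 240.  44.  32.] ztop 0.255 top [ 0.5528 -0.3471  0.2538] tray -0.06 0.025
0.78 [231. 197.  43.  48.] ztop 0.266 top [ 0.4655 -0.2985  0.2644] tray 0.036 -0.0
0.77 [355. 201.  43.  50.] ztop 0.257 top [ 0.547  -0.3224  0.2551] tray -0.049 0.002
[-0.79526784 -0.09877864 -2.51518546]
```

View pics/w15.png

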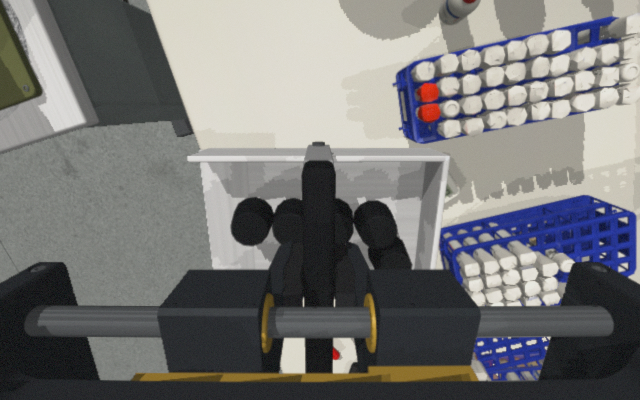

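Call:
{"api": "jog_arm", "payload": {"commands": [{"hand": 5, "tx": 10, "ty": 2, "tz": 0, "wx": 0, "wy": 0, "wz": -0.02}, {"hand": 5, "tx": 18, "ty": 5, "tz": 0, "wx": 0, "wy": 0, "wz": -0.03}, {"hand": 5, "tx": 25, "ty": 7, "tz": 0, "wx": 0, "wy": 0, "wz": -0.03}, {"hand": 5, "tx": 28, "ty": 9, "tz": 0, "wx": 0, "wy": 0, "wz": -0.03}, {"hand": 5, "tx": 28, "ty": 11, "tz": 0, "wx": 0, "wy": 0, "wz": -0.03}, {"hand": 5, "tx": 28, "ty": 12, "tz": 0, "wx": 0, "wy": 0, "wz": -0.03}, {"hand": 5, "tx": 28, "ty": 13, "tz": 0, "wx": 0, "wy": 0, "wz": -0.03}, {"hand": 5, "tx": 28, "ty": 13, "tz": 0, "wx": 0, "wy": 0, "wz": -0.03}, {"hand": 5, "tx": 28, "ty": 13, "tz": 0, "wx": 0, "wy": 0, "wz": -0.02}, {"hand": 5, "tx": 26, "ty": 13, "tz": 0, "wx": 0, "wy": 0, "wz": 0}]}}

```text
time: 28.75
eef_pos: [0.64, -0.0579, 0.2984]
ee_rot: [-0.05, 0.699, 0.713, -0.025]
ft_force: [0.9, -1.1, -1.9]
width: 0.154
```

Run:
```python
from h import *
go([.6735,.001,.30],down(0))
```

```text
pos [ 0.64   -0.0579  0.2984] t 28.75 w mm 13.6 F [ 0.9 -1.1 -1.9] j [ 0.44  0.85 -0.9   1.32  0.58  1.36 -0.43]
tool d mm [58.3 34.5 -3.2] yaw_y 1.3 tilt 6.46
rotvec [-0.107 -0.035  0.021]
```

Call:
{"api": "jog_arm", "payload": {"commands": [{"hand": 5, "tx": 20, "ty": 12, "tz": 0, "wx": 0, "wy": -0.015, "wz": 0.01}, {"hand": 5, "tx": 16, "ty": 10, "tz": 0, "wx": 0, "wy": -0.01, "wz": 0.01}, {"hand": 5, "tx": 8, "ty": 6, "tz": 0, "wx": 0, "wy": -0.01, "wz": 0}, {"hand": 5, "tx": 3, "ty": 2, "tz": 0, "wx": 0, "wy": 0, "wz": 0}, {"hand": 5, "tx": 0, "ty": 0, "tz": 0, "wx": 0, "wy": 0, "wz": 0}]}}

```text
time: 29.25
eef_pos: [0.6686, 0.0068, 0.2919]
ee_rot: [-0.042, 0.697, 0.715, -0.039]
ft_force: [-1.1, -0.6, -2.2]
width: 0.156
```

Run:
```python
from h import *
go([.6735,.001,.25],down(0))
look('w16')
im,d=save('side','s16')
save('top','t16')
```

```text
pos [0.6686 0.0068 0.2919] t 29.25 w mm 13.7 F [-1.1 -0.6 -2.2] j [ 0.3   0.89 -0.87  1.23  0.6   1.41 -0.51]
tool d mm [-6.2  9.5 41.1] yaw_y 1.4 tilt 6.55
rotvec [-0.114 -0.005  0.025]
0.95 [356. 203.  40.  46.] ztop 0.234 top [0.7013 0.0053 0.2317] tray -0.115 -0.354
0.92 [273. 200.  32.  41.] ztop 0.240 top [0.6416 0.0065 0.2389] tray -0.057 -0.34
0.89 [370. 239.  44.  29.] ztop 0.232 top [ 0.7132 -0.017   0.23  ] tray -0.132 -0.335
0.83 [234. 197.  41.  52.] ztop 0.245 top [0.6163 0.0048 0.2427] tray -0.033 -0.332
0.82 [336. 200.  20.  43.] ztop 0.249 top [0.6769 0.0217 0.2846] tray -0.087 -0.363
```

View pics/w16.png

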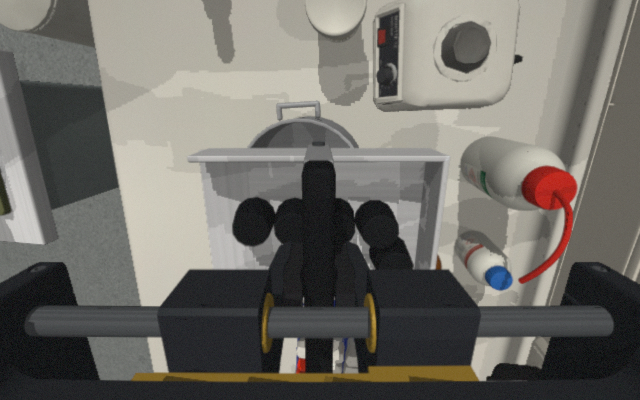

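View pics/s16.png

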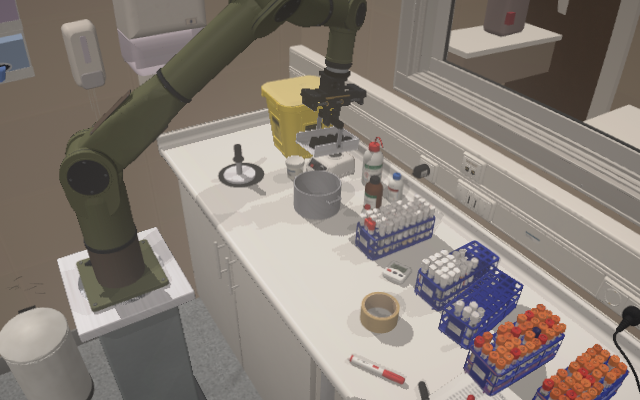

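View pics/t16.png

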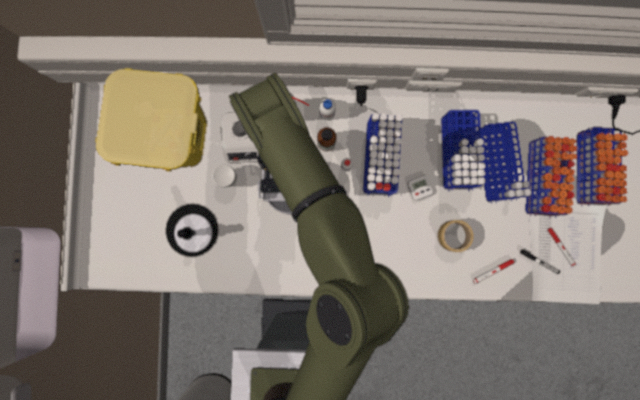

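Call:
{"api": "jog_arm", "payload": {"commands": [{"hand": 5, "tx": -3, "ty": 3, "tz": 2, "wx": -0.05, "wy": 0, "wz": 0.02}, {"hand": 5, "tx": -2, "ty": 3, "tz": 2, "wx": -0.07, "wy": 0, "wz": 0}, {"hand": 5, "tx": 0, "ty": 3, "tz": 2, "wx": -0.07, "wy": 0, "wz": 0}, {"hand": 5, "tx": 0, "ty": 0, "tz": 2, "wx": -0.07, "wy": 0, "wz": 0}, {"hand": 5, "tx": 0, "ty": 0, "tz": 0, "wx": -0.07, "wy": 0, "wz": 0}, {"hand": 5, "tx": 0, "ty": 0, "tz": 0, "wx": 0, "wy": 0, "wz": 0}]}}

```text
time: 30.05
eef_pos: [0.6764, -0.0107, 0.2838]
ee_rot: [0.081, 0.707, 0.698, 0.079]
ft_force: [0.1, -0.9, -2.0]
width: 0.154
```

Run:
```python
from h import *
go([.6735,.001,.25],down(0))
```

```text
pos [ 0.6764 -0.0107  0.2838] t 30.05 w mm 13.6 F [ 0.1 -0.9 -2. ] j [ 0.39  0.76 -0.85  1.58  0.79  0.92 -0.72]
tool d mm [ 11.7 -10.6  32.2] yaw_y -0.7 tilt 12.97
rotvec [ 0.226  0.002 -0.012]
```

Call:
{"api": "jog_arm", "payload": {"commands": [{"hand": 5, "tx": 6, "ty": -3, "tz": 3, "wx": -0.06, "wy": 0, "wz": -0.01}, {"hand": 5, "tx": 5, "ty": -5, "tz": 6, "wx": -0.06, "wy": 0, "wz": 0}, {"hand": 5, "tx": 1, "ty": -8, "tz": 8, "wx": -0.06, "wy": 0, "wz": 0}, {"hand": 5, "tx": 0, "ty": -5, "tz": 6, "wx": 0, "wy": 0, "wz": 0}, {"hand": 5, "tx": 0, "ty": 0, "tz": 0, "wx": 0, "wy": 0, "wz": 0}]}}

```text
time: 30.55
eef_pos: [0.6663, -0.0051, 0.2559]
ee_rot: [0.147, 0.697, 0.688, 0.14]
ft_force: [-0.5, 0.5, -2.3]
width: 0.155
```

```bash
cat >> h.py <<'E'
def mouth():
    s=bot.sense(); r=Rt(); p=s['eef_pos']+r.apply([0,-.082,.074]); print('mouth',p.round(3),'u',(p[0]-.6235).round(3),'v',p[1].round(3)-.001)
E
python3 - <<'E'
from h import *
go([.6735,.001,.25],down(0)); mouth()
save('side','s17')
E
```

```text
pos [ 0.6663 -0.0051  0.2559] t 30.55 w mm 13.7 F [-0.5  0.5 -2.3] j [ 0.33  0.69 -0.7   1.83  1.07  0.57 -1.05]
tool d mm [6.3 4.2 8.2] yaw_y -0.6 tilt 23.45
rotvec [ 0.409  0.01  -0.013]
mouth [ 0.62  -0.005  0.155] u -0.003 v -0.006
```

View pics/s17.png

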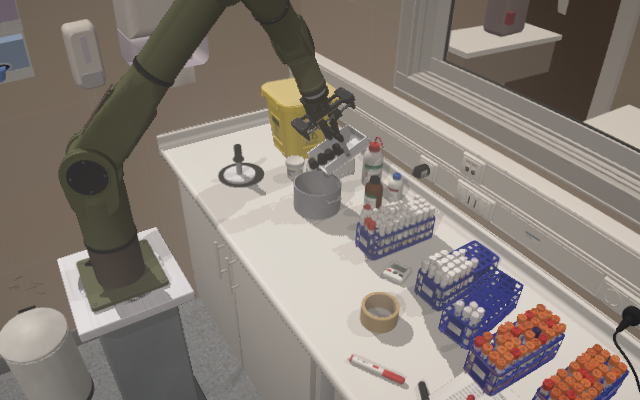

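Call:
{"api": "jog_arm", "payload": {"commands": [{"hand": 5, "tx": 4, "ty": -6, "tz": 6, "wx": -0.05, "wy": 0, "wz": -0.01}, {"hand": 5, "tx": 2, "ty": -6, "tz": 6, "wx": -0.05, "wy": 0, "wz": 0}, {"hand": 5, "tx": 0, "ty": -5, "tz": 4, "wx": -0.05, "wy": 0, "wz": 0}, {"hand": 5, "tx": 0, "ty": 0, "tz": 0, "wx": -0.02, "wy": 0, "wz": 0}, {"hand": 5, "tx": 0, "ty": 0, "tz": 0, "wx": 0, "wy": 0, "wz": 0}]}}

```text
time: 31.1
eef_pos: [0.6705, -0.001, 0.2414]
ee_rot: [0.209, 0.681, 0.674, 0.196]
ft_force: [0.2, -0.4, -2.2]
width: 0.154
```

Run:
```python
from h import *
go([.660,.001,.24],down(0)); mouth()
save('side','s18'); save('wrist','w18')
```

```text
pos [ 0.6705 -0.001   0.2414] t 31.1 w mm 13.6 F [ 0.2 -0.4 -2.2] j [ 0.21  0.67 -0.51  1.99  1.74  0.39 -1.75]
tool d mm [ 1.9 -9.6 -4.6] yaw_y -0.4 tilt 33.3
rotvec [ 0.581  0.018 -0.011]
mouth [ 0.643 -0.002  0.135] u 0.019 v -0.003
```

View pics/s18.png

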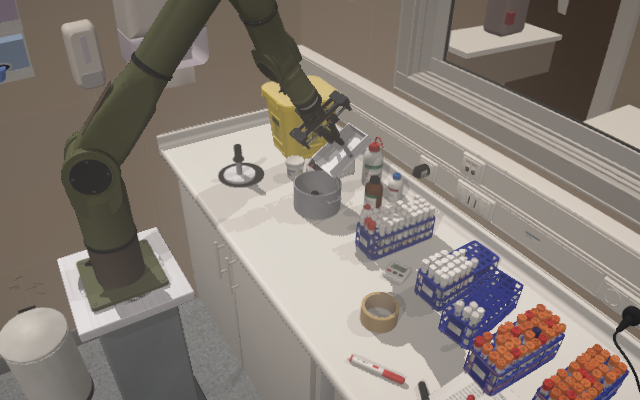

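View pics/w18.png

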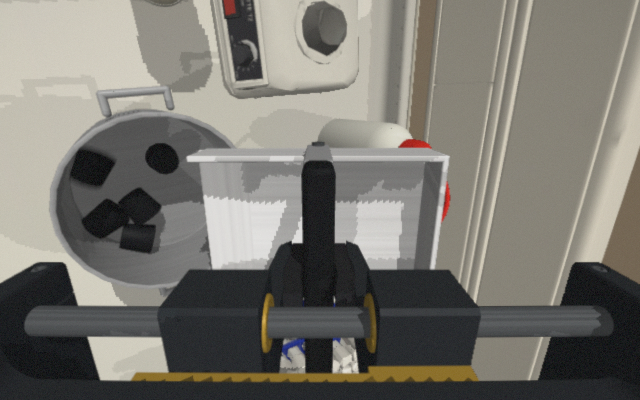

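Call:
{"api": "jog_arm", "payload": {"commands": [{"hand": 5, "tx": 0, "ty": -2, "tz": 0, "wx": -0.05, "wy": 0, "wz": 0}, {"hand": 5, "tx": 0, "ty": 0, "tz": 0, "wx": -0.03, "wy": 0, "wz": 0}, {"hand": 5, "tx": 0, "ty": 0, "tz": 0, "wx": 0, "wy": 0, "wz": 0}, {"hand": 5, "tx": 0, "ty": 0, "tz": 0, "wx": 0, "wy": 0, "wz": 0}, {"hand": 5, "tx": 0, "ty": 0, "tz": 0, "wx": 0, "wy": 0, "wz": 0}]}}

```text
time: 31.7
eef_pos: [0.6746, -0.0023, 0.2439]
ee_rot: [0.238, 0.675, 0.661, 0.226]
ft_force: [0.3, 0.8, -1.9]
width: 0.152
```

Run:
```python
from h import *
go([.660,.001,.30],down(0)); mouth()
save('wrist','w19')
```

```text
pos [ 0.6746 -0.0023  0.2439] t 31.7 w mm 13.4 F [ 0.3  0.8 -1.9] j [ 0.27  0.7  -0.61  2.05  2.03  0.51 -2.02]
tool d mm [  2.4  23.3 -53.1] yaw_y -0.9 tilt 38.34
rotvec [ 0.669  0.018 -0.019]
mouth [ 0.656 -0.003  0.135] u 0.033 v -0.004
```

View pics/w19.png

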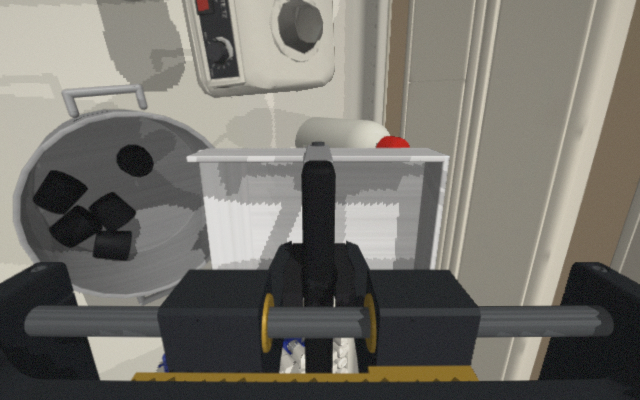

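Call:
{"api": "jog_arm", "payload": {"commands": [{"hand": 5, "tx": 0, "ty": 10, "tz": -20, "wx": 0, "wy": 0, "wz": 0}, {"hand": 5, "tx": 0, "ty": 10, "tz": -30, "wx": 0.05, "wy": 0, "wz": 0}, {"hand": 5, "tx": 0, "ty": 5, "tz": -15, "wx": 0.08, "wy": 0, "wz": 0}, {"hand": 5, "tx": 0, "ty": 0, "tz": 0, "wx": 0.08, "wy": 0, "wz": 0}, {"hand": 5, "tx": 0, "ty": 0, "tz": 0, "wx": 0.08, "wy": 0, "wz": 0}, {"hand": 5, "tx": 0, "ty": 0, "tz": 0, "wx": 0.08, "wy": 0, "wz": 0}, {"hand": 5, "tx": 0, "ty": 0, "tz": 0, "wx": 0.08, "wy": 0, "wz": 0}, {"hand": 5, "tx": 0, "ty": 0, "tz": 0, "wx": 0.08, "wy": 0, "wz": 0}, {"hand": 5, "tx": 0, "ty": 0, "tz": 0, "wx": 0.08, "wy": 0, "wz": 0}, {"hand": 5, "tx": 0, "ty": 0, "tz": 0, "wx": 0, "wy": 0, "wz": 0}]}}

```text
time: 32.75
eef_pos: [0.6604, -0.0086, 0.2919]
ee_rot: [0.069, 0.716, 0.694, 0.04]
ft_force: [-0.3, 0.1, -2.1]
width: 0.155
```

Run:
```python
from h import *
go([.50,-.31,.28],down(-14.6))
```

```text
pos [ 0.6604 -0.0086  0.2919] t 32.75 w mm 13.7 F [-0.3  0.1 -2.1] j [ 0.3   0.71 -0.72  1.55  0.65  0.97 -0.65]
tool d mm [-3.060e+02 -1.518e+02 -1.000e-01] yaw_y -1.6 tilt 9.18
rotvec [0.159 0.02  0.223]
```

Call:
{"api": "jog_arm", "payload": {"commands": [{"hand": 5, "tx": -20, "ty": -10, "tz": 0, "wx": 0.03, "wy": 0, "wz": 0}, {"hand": 5, "tx": -35, "ty": -17, "tz": 0, "wx": 0.06, "wy": 0.01, "wz": 0}, {"hand": 5, "tx": -40, "ty": -20, "tz": 0, "wx": 0.06, "wy": 0.01, "wz": 0}, {"hand": 5, "tx": -40, "ty": -20, "tz": 0, "wx": 0, "wy": 0, "wz": 0.05}, {"hand": 5, "tx": -40, "ty": -18, "tz": 0, "wx": 0, "wy": 0, "wz": 0.06}, {"hand": 5, "tx": -40, "ty": -15, "tz": 0, "wx": 0, "wy": 0, "wz": 0.06}, {"hand": 5, "tx": -40, "ty": -12, "tz": 0, "wx": 0, "wy": 0, "wz": 0.05}, {"hand": 5, "tx": -30, "ty": -8, "tz": 0, "wx": 0, "wy": 0, "wz": 0}, {"hand": 5, "tx": -10, "ty": -3, "tz": 0, "wx": 0, "wy": 0, "wz": 0}, {"hand": 5, "tx": 0, "ty": 0, "tz": 0, "wx": 0, "wy": 0, "wz": 0}]}}

```text
time: 33.75
eef_pos: [0.5013, -0.2967, 0.2915]
ee_rot: [0.015, 0.791, 0.611, -0.001]
ft_force: [0.6, 0.1, -1.0]
width: 0.149
```

Run:
```python
from h import *
go([.50,-.31,.0855],down(-14.6))
```

```text
pos [ 0.5013 -0.2967  0.2915] t 33.75 w mm 13.1 F [ 0.6  0.1 -1. ] j [ 0.87  0.66 -0.73  1.66  0.53  1.   -0.31]
tool d mm [ -9.1  -2.4 206.2] yaw_y -14.6 tilt 1.69
rotvec [ 0.022  0.02  -0.   ]
```

Call:
{"api": "jog_arm", "payload": {"commands": [{"hand": 5, "tx": -6, "ty": -2, "tz": 20, "wx": 0.022, "wy": 0.02, "wz": 0}, {"hand": 5, "tx": -4, "ty": 0, "tz": 35, "wx": 0, "wy": 0, "wz": 0}, {"hand": 5, "tx": 0, "ty": 0, "tz": 35, "wx": 0, "wy": 0, "wz": 0}, {"hand": 5, "tx": 0, "ty": 0, "tz": 35, "wx": 0, "wy": 0, "wz": 0}, {"hand": 5, "tx": 0, "ty": 0, "tz": 25, "wx": 0, "wy": 0, "wz": 0}, {"hand": 5, "tx": 0, "ty": 0, "tz": 15, "wx": 0, "wy": 0, "wz": 0}, {"hand": 5, "tx": 0, "ty": 0, "tz": 0, "wx": 0, "wy": 0, "wz": 0}, {"hand": 5, "tx": 0, "ty": 0, "tz": 0, "wx": 0, "wy": 0, "wz": 0}]}}

```text
time: 34.55
eef_pos: [0.5118, -0.2881, 0.1255]
ee_rot: [0.004, 0.784, 0.621, 0.01]
ft_force: [0.1, -1.0, -0.3]
width: 0.152
```

Run:
```python
from h import *
go([.50,-.31,.0855],down(-14.6))
```

```text
pos [ 0.5118 -0.2881  0.1255] t 34.55 w mm 13.4 F [ 0.1 -1.  -0.3] j [ 0.78  0.88 -0.6   1.79  0.73  0.69 -0.46]
tool d mm [-24.5  -7.2  39.6] yaw_y -13.3 tilt 1.26
rotvec [ 0.018 -0.012  0.023]
```

Call:
{"api": "jog_arm", "payload": {"commands": [{"hand": 5, "tx": -6, "ty": -2, "tz": 10, "wx": 0.018, "wy": -0.012, "wz": 0}, {"hand": 5, "tx": -4, "ty": 0, "tz": 12, "wx": 0, "wy": 0, "wz": 0}, {"hand": 5, "tx": 0, "ty": 0, "tz": 10, "wx": 0, "wy": 0, "wz": 0}, {"hand": 5, "tx": 0, "ty": 0, "tz": 4, "wx": 0, "wy": 0, "wz": 0}, {"hand": 5, "tx": 0, "ty": 0, "tz": 0, "wx": 0, "wy": 0, "wz": 0}]}}

```text
time: 35.05
eef_pos: [0.5105, -0.2975, 0.0894]
ee_rot: [0.003, 0.784, 0.621, 0.001]
ft_force: [0.1, -0.2, -1.4]
width: 0.156
```

Run:
```python
from h import *
go([.51,-.29,.0855],down(-13.6))
save('wrist','w20')
```

```text
pos [ 0.5105 -0.2975  0.0894] t 35.05 w mm 13.8 F [ 0.1 -0.2 -1.4] j [ 0.76  0.93 -0.56  1.78  0.77  0.65 -0.48]
tool d mm [ 7.2 -2.2  3.8] yaw_y -13.2 tilt 0.32
rotvec [0.005 0.001 0.007]
```

View pics/w20.png

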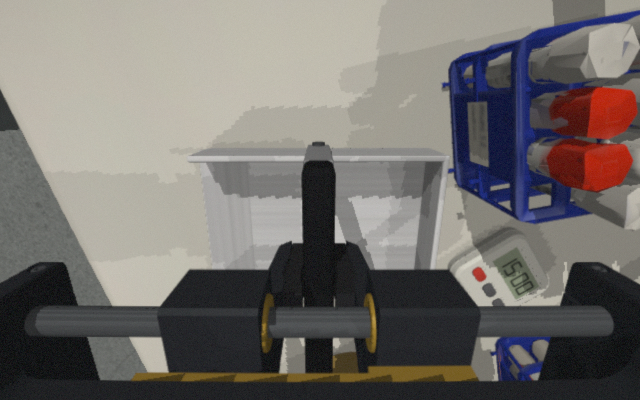

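Call:
{"api": "jog_arm", "payload": {"commands": [{"hand": 5, "tx": 0, "ty": 0, "tz": 3, "wx": 0.005, "wy": 0, "wz": 0}, {"hand": 5, "tx": 0, "ty": 0, "tz": 1, "wx": 0, "wy": 0, "wz": 0}, {"hand": 50, "tx": 0, "ty": 0, "tz": 0, "wx": 0, "wy": 0, "wz": 0}, {"hand": 50, "tx": 0, "ty": 0, "tz": 0, "wx": 0, "wy": 0, "wz": 0}, {"hand": 50, "tx": 0, "ty": 0, "tz": 0, "wx": 0, "wy": 0, "wz": 0}, {"hand": 50, "tx": 0, "ty": 0, "tz": 0, "wx": 0, "wy": 0, "wz": 0}, {"hand": 50, "tx": 0, "ty": 0, "tz": -20, "wx": 0, "wy": 0, "wz": 0}, {"hand": 50, "tx": 0, "ty": 0, "tz": -35, "wx": 0, "wy": 0, "wz": 0}, {"hand": 50, "tx": 0, "ty": 0, "tz": -40, "wx": 0, "wy": 0, "wz": 0}, {"hand": 50, "tx": 0, "ty": 0, "tz": -40, "wx": 0, "wy": 0, "wz": 0}]}}

```text
time: 36.1
eef_pos: [0.5085, -0.2964, 0.2225]
ee_rot: [-0.003, 0.784, 0.621, -0.002]
ft_force: [0.9, -0.6, -0.5]
width: 0.569
```

Run:
```python
from h import *
im,d=save('top','t21'); save('wrist','w21')
t=bot.trace('tamper','top')[0]; P=cloud('top',d,t['pixels']); print(t['confidence'],t['rect'])
Q=P[(P[:,2]<.03)]; T=P[P[:,2]>.112]; print('disc',cv2.minEnclosingCircle(Q[:,:2].astype(np.float32)),Q[:,2].mean(),'top',T.mean(0),len(T))
t=bot.trace('mat','top')[0]; m=t['pixels']; P=cloud('top',d,m); print('mat',t['rect'],cv2.minEnclosingCircle(P[P[:,2]<.03][:,:2].astype(np.float32)))
im,d=save('side','s21')
t=bot.trace('tamper','side')[0]; P=cloud('side',d,t['pixels']);Q=P[(P[:,2]<.03)]; T=P[P[:,2]>.112]; print('disc',cv2.minEnclosingCircle(Q[:,:2].astype(np.float32)),Q[:,2].mean(),'top',T.mean(0),len(T))
go([.49,.285,.2],down(0))
```

```text
0.86 [174.3, 215.5, 39.4, 37.2]
disc ((0.4890792965888977, 0.2859325706958771), 0.05540670454502106) 0.01227512145796165 top [0.48940727 0.28468597 0.12190521] 72
mat [164.8, 204.6, 53.7, 54.7] ((0.4968177378177643, 0.2958785593509674), 0.08121189475059509)
disc ((0.49454018473625183, 0.298690527677536), 0.07767070084810257) 0.011563991696161428 top [0.48416727 0.27930901 0.1194303 ] 33
pos [ 0.508  -0.2966  0.2203] t 36.4 w mm 50.3 F [-0.7 -0.6  0.2] j [ 0.84  0.76 -0.69  1.69  0.59  0.92 -0.33]
tool d mm [ 562.2 -150.2   21.2] yaw_y -13.2 tilt 0.51
rotvec [-0.009 -0.    -0.23 ]
```

View pics/t21.png

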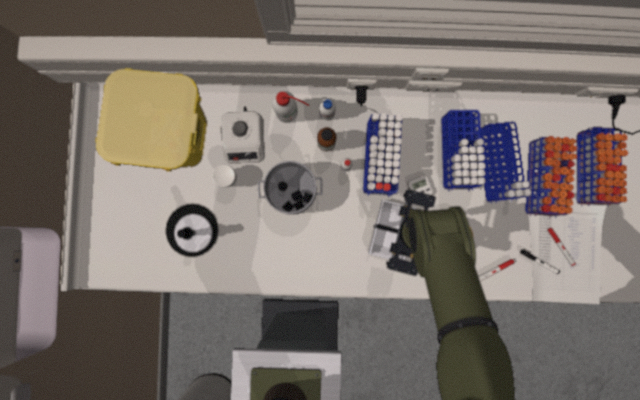

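View pics/s21.png

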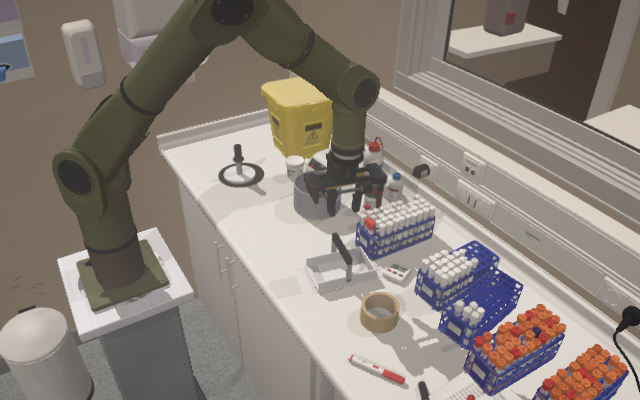

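Call:
{"api": "jog_arm", "payload": {"commands": [{"hand": 60, "tx": 44, "ty": -12, "tz": 0, "wx": 0, "wy": 0, "wz": 0}, {"hand": 60, "tx": 46, "ty": -12, "tz": 0, "wx": 0, "wy": 0, "wz": 0}, {"hand": 60, "tx": 46, "ty": -12, "tz": 0, "wx": 0, "wy": 0, "wz": 0}, {"hand": 60, "tx": 46, "ty": -12, "tz": 0, "wx": 0, "wy": 0, "wz": 0}, {"hand": 60, "tx": 46, "ty": -12, "tz": 0, "wx": 0, "wy": 0, "wz": 0}, {"hand": 60, "tx": 46, "ty": -12, "tz": 0, "wx": 0, "wy": 0, "wz": 0}, {"hand": 60, "tx": 46, "ty": -12, "tz": 0, "wx": 0, "wy": 0, "wz": 0}, {"hand": 60, "tx": 46, "ty": -12, "tz": 0, "wx": 0, "wy": 0, "wz": 0}, {"hand": 60, "tx": 46, "ty": -12, "tz": 0, "wx": 0, "wy": 0, "wz": 0}, {"hand": 60, "tx": 46, "ty": -12, "tz": 0, "wx": 0, "wy": 0, "wz": 0}]}}

```text
time: 37.4
eef_pos: [0.4913, 0.1811, 0.2038]
ee_rot: [-0.01, 0.79, 0.613, -0.016]
ft_force: [0.5, 0.1, 0.7]
width: 0.678
```

Call:
{"api": "jog_arm", "payload": {"commands": [{"hand": 60, "tx": 40, "ty": -11, "tz": 0, "wx": 0, "wy": 0, "wz": 0}, {"hand": 60, "tx": 20, "ty": -5, "tz": 0, "wx": 0, "wy": 0, "wz": -0.14}, {"hand": 60, "tx": 0, "ty": 0, "tz": 0, "wx": 0, "wy": 0, "wz": -0.14}, {"hand": 60, "tx": 0, "ty": 0, "tz": 0, "wx": 0, "wy": 0, "wz": -0.14}, {"hand": 60, "tx": 0, "ty": 0, "tz": 0, "wx": 0, "wy": 0, "wz": -0.14}, {"hand": 60, "tx": 0, "ty": 0, "tz": 0, "wx": 0, "wy": 0, "wz": -0.14}, {"hand": 60, "tx": 0, "ty": 0, "tz": 0, "wx": 0, "wy": 0, "wz": 0}, {"hand": 60, "tx": 0, "ty": 0, "tz": 0, "wx": 0, "wy": 0, "wz": 0}]}}

```text
time: 38.2
eef_pos: [0.4814, 0.2543, 0.1917]
ee_rot: [-0.023, 0.514, 0.857, -0.018]
ft_force: [0.0, -0.2, -0.4]
width: 0.68
```

Run:
```python
from h import *
go([.489,.2855,.17],down(30))
```

```text
pos [0.4814 0.2543 0.1917] t 38.2 w mm 59.9 F [ 0.  -0.2 -0.4] j [-0.1   0.81 -0.82  1.81  0.69  0.9  -0.74]
tool d mm [23.5 22.6 21. ] yaw_y 28.1 tilt 3.33
rotvec [-0.054 -0.022 -0.033]
```

Call:
{"api": "jog_arm", "payload": {"commands": [{"hand": 60, "tx": 12, "ty": 11, "tz": 0, "wx": -0.054, "wy": -0.022, "wz": -0.033}, {"hand": 60, "tx": 10, "ty": 9, "tz": 0, "wx": 0, "wy": 0, "wz": 0}, {"hand": 60, "tx": 0, "ty": 0, "tz": 0, "wx": 0, "wy": 0, "wz": 0}, {"hand": 60, "tx": 0, "ty": 0, "tz": 0, "wx": 0, "wy": 0, "wz": 0}]}}

```text
time: 38.6
eef_pos: [0.4884, 0.2825, 0.1893]
ee_rot: [-0.0, 0.504, 0.863, -0.002]
ft_force: [0.3, 1.1, 0.3]
width: 0.684
```

Run:
```python
from h import *
go([.489,.2855,.17],down(30))
im,d=save('wrist','w22')
t=bot.trace('tamper','wrist')[0]; P=cloud('wrist',d,t['pixels']); Q=P[P[:,2]>.117];D=P[P[:,2]<.03]; print(t['confidence'],Q.mean(0),Q[:,:2].min(0),Q[:,:2].max(0),len(Q),Q.shape,cv2.minEnclosingCircle(D[:,:2].astype(np.float32)))
```

```text
pos [0.4884 0.2825 0.1893] t 38.6 w mm 60.3 F [0.3 1.1 0.3] j [-0.16  0.81 -0.79  1.8   0.74  0.87 -0.79]
tool d mm [ 2.4  2.1 19.2] yaw_y 29.4 tilt 0.28
rotvec [-0.004  0.002 -0.01 ]
0.84 [0.48698032 0.286354   0.12190848] [0.4755     0.27414486] [0.50004651 0.29740564] 905 (905, 3) ((0.48849570751190186, 0.28331631422042847), 0.056912861764431)
```

View pics/w22.png

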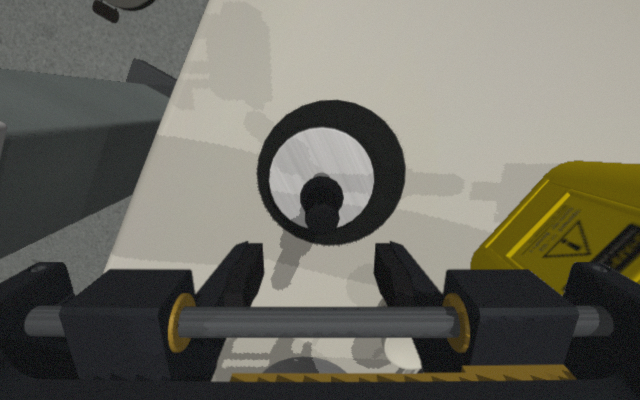

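Call:
{"api": "jog_arm", "payload": {"commands": [{"hand": 60, "tx": 2, "ty": 1, "tz": 15, "wx": 0, "wy": 0, "wz": -0.01}, {"hand": 60, "tx": 1, "ty": 1, "tz": 22, "wx": 0, "wy": 0, "wz": 0}, {"hand": 60, "tx": 0, "ty": 0, "tz": 22, "wx": 0, "wy": 0, "wz": 0}, {"hand": 60, "tx": 0, "ty": 0, "tz": 18, "wx": 0, "wy": 0, "wz": 0}, {"hand": 60, "tx": 0, "ty": 0, "tz": 0, "wx": 0, "wy": 0, "wz": 0}, {"hand": 60, "tx": 0, "ty": 0, "tz": 0, "wx": 0, "wy": 0, "wz": 0}]}}

```text
time: 39.3
eef_pos: [0.4892, 0.2828, 0.106]
ee_rot: [-0.0, 0.502, 0.865, -0.004]
ft_force: [0.1, -0.3, 0.4]
width: 0.682
```

Run:
```python
from h import *
go([.488,.2855,.096],down(30))
```

```text
pos [0.4892 0.2828 0.106 ] t 39.3 w mm 60.1 F [ 0.1 -0.3  0.4] j [-0.22  0.92 -0.69  1.84  0.88  0.73 -0.9 ]
tool d mm [3.  0.4 9.9] yaw_y 29.8 tilt 0.45
rotvec [-0.007  0.003 -0.004]
```

Call:
{"api": "jog_arm", "payload": {"commands": [{"hand": 60, "tx": 2, "ty": 0, "tz": 5, "wx": -0.005, "wy": 0, "wz": 0}, {"hand": 60, "tx": 1, "ty": 0, "tz": 4, "wx": 0, "wy": 0, "wz": 0}, {"hand": 60, "tx": 0, "ty": 0, "tz": 0, "wx": 0, "wy": 0, "wz": 0}, {"hand": 60, "tx": 0, "ty": 0, "tz": 0, "wx": 0, "wy": 0, "wz": 0}]}}

```text
time: 39.7
eef_pos: [0.4884, 0.2861, 0.098]
ee_rot: [0.001, 0.502, 0.865, -0.0]
ft_force: [-0.3, 0.1, 0.9]
width: 0.674
```

Run:
```python
from h import *
go([.488,.2855,.096],down(30))
```

```text
pos [0.4884 0.2861 0.098 ] t 39.7 w mm 59.4 F [-0.3  0.1  0.9] j [-0.23  0.93 -0.68  1.85  0.9   0.7  -0.92]
tool d mm [-0.3 -0.7  2. ] yaw_y 29.8 tilt 0.17
rotvec [ 0.001  0.003 -0.004]
```

Well aligned. Close and lift.

Call:
{"api": "jog_arm", "payload": {"commands": [{"hand": 15, "tx": 0, "ty": 0, "tz": 1, "wx": 0, "wy": 0, "wz": 0}, {"hand": 15, "tx": 0, "ty": 0, "tz": 0, "wx": 0, "wy": 0, "wz": 0}, {"hand": 15, "tx": 0, "ty": 0, "tz": 0, "wx": 0, "wy": 0, "wz": 0}, {"hand": 15, "tx": 0, "ty": 0, "tz": 0, "wx": 0, "wy": 0, "wz": 0}, {"hand": 15, "tx": 0, "ty": 0, "tz": 0, "wx": 0, "wy": 0, "wz": 0}, {"hand": 15, "tx": 0, "ty": 0, "tz": -8, "wx": 0, "wy": 0, "wz": 0}, {"hand": 15, "tx": 0, "ty": 0, "tz": -15, "wx": 0, "wy": 0, "wz": 0}, {"hand": 15, "tx": 0, "ty": 0, "tz": -15, "wx": 0, "wy": 0, "wz": 0}, {"hand": 15, "tx": 0, "ty": 0, "tz": 0, "wx": 0, "wy": 0, "wz": 0}], "newtons": 45}}

```text
time: 40.6
eef_pos: [0.4883, 0.286, 0.1385]
ee_rot: [0.002, 0.502, 0.865, -0.0]
ft_force: [-0.1, -0.1, -2.3]
width: 0.275
```

Run:
```python
from h import *
go([.488,.2855,.26],down(30))
save('wrist','w23'); im,d=save('top','t23')
```

```text
pos [0.4883 0.286  0.1385] t 40.6 w mm 24.3 F [-0.1 -0.1 -2.3] j [-0.2   0.87 -0.73  1.83  0.83  0.77 -0.87]
tool d mm [  -0.6   -0.3 -121.5] yaw_y 29.8 tilt 0.18
rotvec [ 0.001  0.003 -0.004]
```

View pics/w23.png

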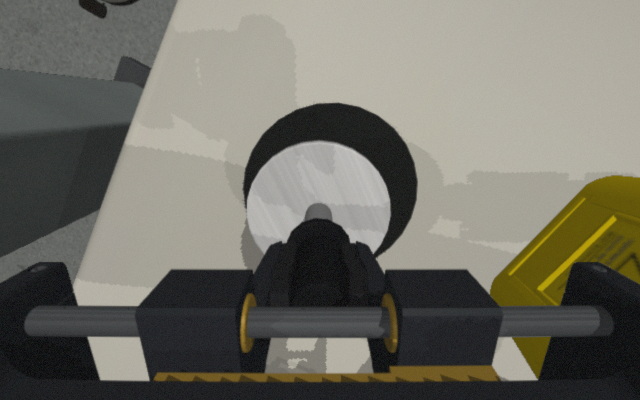

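Call:
{"api": "jog_arm", "payload": {"commands": [{"hand": 15, "tx": 0, "ty": 0, "tz": -25, "wx": 0, "wy": 0, "wz": 0}, {"hand": 15, "tx": 0, "ty": 0, "tz": -30, "wx": 0, "wy": 0, "wz": 0}, {"hand": 15, "tx": -15, "ty": -1, "tz": -30, "wx": 0, "wy": 0, "wz": 0}, {"hand": 15, "tx": -30, "ty": -2, "tz": -15, "wx": 0, "wy": 0, "wz": 0}, {"hand": 15, "tx": -40, "ty": -3, "tz": -5, "wx": 0, "wy": 0, "wz": 0}, {"hand": 15, "tx": -40, "ty": -3, "tz": 0, "wx": 0, "wy": 0, "wz": 0}, {"hand": 15, "tx": -40, "ty": -3, "tz": 0, "wx": 0, "wy": 0, "wz": 0}, {"hand": 15, "tx": -40, "ty": -3, "tz": 0, "wx": 0, "wy": 0, "wz": 0}, {"hand": 15, "tx": -40, "ty": -3, "tz": 0, "wx": 0, "wy": 0, "wz": 0}, {"hand": 15, "tx": -35, "ty": -3, "tz": 0, "wx": 0, "wy": 0, "wz": 0}]}}

```text
time: 41.7
eef_pos: [0.6091, 0.0286, 0.2432]
ee_rot: [-0.002, 0.495, 0.869, -0.004]
ft_force: [0.4, 0.2, -3.3]
width: 0.271
```

Call:
{"api": "jog_arm", "payload": {"commands": [{"hand": 15, "tx": -10, "ty": -1, "tz": 0, "wx": 0, "wy": 0, "wz": 0}, {"hand": 15, "tx": 0, "ty": 0, "tz": 0, "wx": 0, "wy": 0, "wz": 0}, {"hand": 15, "tx": 0, "ty": 0, "tz": 0, "wx": 0, "wy": 0, "wz": 0}]}}

```text
time: 42.0
eef_pos: [0.6138, 0.0118, 0.2403]
ee_rot: [-0.002, 0.5, 0.866, -0.007]
ft_force: [-1.1, -0.3, -1.8]
width: 0.269
```

Run:
```python
from h import *
go([.6235,.001,.20],down(30))
save('wrist','w24')
im,d=save('side','s24')
t=bot.trace('canister','side')[0]; print(t['confidence'],t['rect']); P=cloud('side',d,t['pixels']); Q=P[(P[:,2]>.084)&(P[:,2]<.096)]; print(len(Q),cv2.minEnclosingCircle(Q[:,:2].astype(np.float32)))
```

```text
pos [0.6138 0.0118 0.2403] t 42.0 w mm 23.7 F [-1.1 -0.3 -1.8] j [ 0.35  0.82 -0.87  1.59  0.69  1.08 -0.18]
tool d mm [-14.1   3.5  40.3] yaw_y 30.0 tilt 0.8
rotvec [-0.014  0.002  0.001]
0.81 [292.2, 171.1, 50.9, 47.5]
144 ((0.6238540410995483, -0.004697729367762804), 0.07630778104066849)
```

View pics/w24.png

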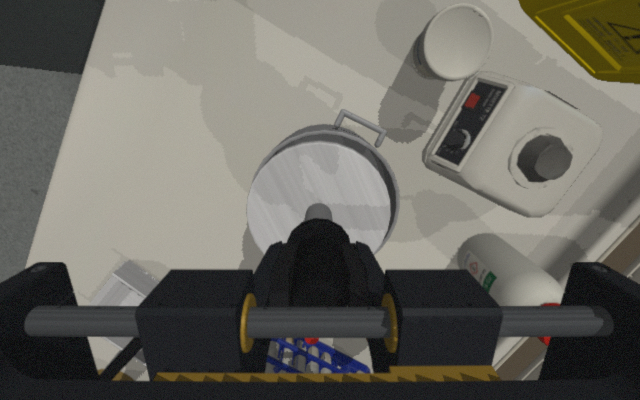

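View pics/s24.png

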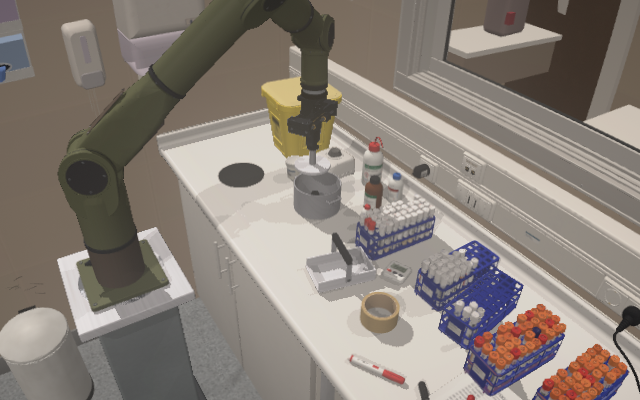

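Call:
{"api": "jog_arm", "payload": {"commands": [{"hand": 15, "tx": -8, "ty": 2, "tz": 0, "wx": -0.014, "wy": 0, "wz": 0}, {"hand": 15, "tx": -6, "ty": 2, "tz": 10, "wx": 0, "wy": 0, "wz": 0}, {"hand": 15, "tx": 0, "ty": 0, "tz": 15, "wx": 0, "wy": 0, "wz": 0}, {"hand": 15, "tx": 0, "ty": 0, "tz": 8, "wx": 0, "wy": 0, "wz": 0}, {"hand": 15, "tx": 0, "ty": 0, "tz": 0, "wx": 0, "wy": 0, "wz": 0}, {"hand": 15, "tx": 0, "ty": 0, "tz": 0, "wx": 0, "wy": 0, "wz": 0}]}}

```text
time: 42.75
eef_pos: [0.624, 0.0058, 0.2043]
ee_rot: [0.001, 0.496, 0.868, 0.0]
ft_force: [-0.1, 0.4, -3.1]
width: 0.27
```

Run:
```python
from h import *
go([.6235,.0005,.17],down(30))
save('wrist','w25')
```

```text
pos [0.624  0.0058 0.2043] t 42.75 w mm 23.8 F [-0.1  0.4 -3.1] j [ 0.35  0.87 -0.84  1.6   0.74  1.01 -0.19]
tool d mm [-4.3 -3.2 34.3] yaw_y 30.5 tilt 0.09
rotvec [0.001 0.001 0.009]
```

View pics/w25.png

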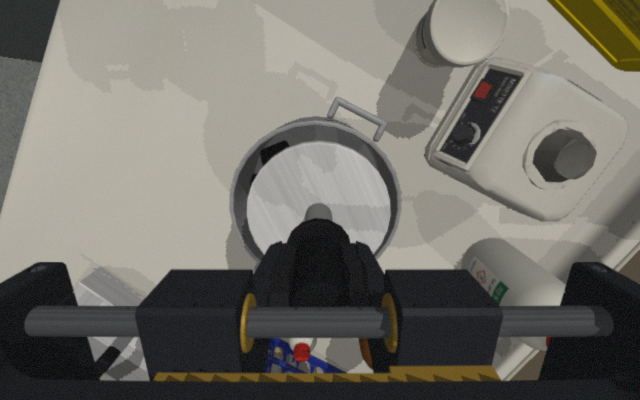

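Call:
{"api": "jog_arm", "payload": {"commands": [{"hand": 15, "tx": -3, "ty": -2, "tz": 0, "wx": 0, "wy": 0, "wz": 0.005}, {"hand": 15, "tx": -2, "ty": -1, "tz": 8, "wx": 0, "wy": 0, "wz": 0}, {"hand": 15, "tx": 0, "ty": 0, "tz": 12, "wx": 0, "wy": 0, "wz": 0}, {"hand": 15, "tx": 0, "ty": 0, "tz": 12, "wx": 0, "wy": 0, "wz": 0}, {"hand": 15, "tx": 0, "ty": 0, "tz": 8, "wx": 0, "wy": 0, "wz": 0}, {"hand": 15, "tx": 0, "ty": 0, "tz": 0, "wx": 0, "wy": 0, "wz": 0}]}}

```text
time: 43.4
eef_pos: [0.6242, -0.0008, 0.1612]
ee_rot: [0.001, 0.498, 0.867, 0.0]
ft_force: [0.3, -0.3, -2.7]
width: 0.276
```

Run:
```python
from h import *
go([.6235,.0005,.13],down(30))
```

```text
pos [ 0.6242 -0.0008  0.1612] t 43.4 w mm 24.3 F [ 0.3 -0.3 -2.7] j [ 0.35  0.92 -0.81  1.64  0.79  0.94 -0.23]
tool d mm [ 1.5 -0.  31.2] yaw_y 30.2 tilt 0.14
rotvec [0.002 0.001 0.003]
```

Call:
{"api": "jog_arm", "payload": {"commands": [{"hand": 15, "tx": 1, "ty": 0, "tz": 7, "wx": 0, "wy": 0, "wz": 0}, {"hand": 15, "tx": 0, "ty": 0, "tz": 7, "wx": 0, "wy": 0, "wz": 0}, {"hand": 15, "tx": 0, "ty": 0, "tz": 6, "wx": 0, "wy": 0, "wz": 0}, {"hand": 15, "tx": 0, "ty": 0, "tz": 5, "wx": 0, "wy": 0, "wz": 0}, {"hand": 15, "tx": 0, "ty": 0, "tz": 0, "wx": 0, "wy": 0, "wz": 0}]}}

```text
time: 43.9
eef_pos: [0.6239, 0.0007, 0.134]
ee_rot: [0.001, 0.498, 0.867, 0.001]
ft_force: [-0.4, -0.2, -3.0]
width: 0.273
```

Run:
```python
from h import *
go([.6235,.0005,.13],down(30))
```

```text
pos [0.6239 0.0007 0.134 ] t 43.9 w mm 24.0 F [-0.4 -0.2 -3. ] j [ 0.33  0.95 -0.78  1.65  0.83  0.9  -0.26]
tool d mm [ 0.1 -0.4  3.9] yaw_y 30.2 tilt 0.14
rotvec [0.002 0.001 0.004]
```

Call:
{"api": "jog_arm", "payload": {"commands": [{"hand": 15, "tx": 0, "ty": 0, "tz": 4, "wx": 0, "wy": 0, "wz": 0}, {"hand": 15, "tx": 0, "ty": 0, "tz": 4, "wx": 0, "wy": 0, "wz": 0}, {"hand": 15, "tx": 0, "ty": 0, "tz": 4, "wx": 0, "wy": 0, "wz": 0}]}}

```text
time: 44.2
eef_pos: [0.6295, 0.0031, 0.1291]
ee_rot: [0.006, 0.499, 0.867, 0.005]
ft_force: [-1.8, -1.2, 23.4]
width: 0.274
```

Run:
```python
from h import *
go([.6235,.0005,.13],down(30))
```

```text
pos [0.6295 0.0031 0.1291] t 44.2 w mm 24.1 F [-1.8 -1.2 23.4] j [ 0.33  0.96 -0.78  1.65  0.84  0.88 -0.27]
tool d mm [ 0.7 -6.5 -1. ] yaw_y 30.2 tilt 0.94
rotvec [0.015 0.006 0.003]
```

Call:
{"api": "jog_arm", "payload": {"commands": [{"hand": 15, "tx": 0, "ty": -3, "tz": 3, "wx": 0.01, "wy": 0, "wz": 0}, {"hand": 15, "tx": 0, "ty": -2, "tz": 3, "wx": 0, "wy": 0, "wz": 0}, {"hand": 15, "tx": 0, "ty": 0, "tz": 3, "wx": 0, "wy": 0, "wz": 0}, {"hand": 15, "tx": 0, "ty": 0, "tz": 3, "wx": 0, "wy": 0, "wz": 0}]}}

```text
time: 44.6
eef_pos: [0.6317, 0.0036, 0.1296]
ee_rot: [0.011, 0.499, 0.866, 0.005]
ft_force: [-1.6, -1.7, 16.1]
width: 0.27
```

Run:
```python
from h import *
go([.6235,.0005,.15],down(30))
```

```text
pos [0.6317 0.0036 0.1296] t 44.6 w mm 23.8 F [-1.6 -1.7 16.1] j [ 0.32  0.96 -0.77  1.65  0.85  0.87 -0.28]
tool d mm [  1.1  -8.3 -20.6] yaw_y 30.1 tilt 1.43
rotvec [0.021 0.014 0.002]
```

Call:
{"api": "jog_arm", "payload": {"commands": [{"hand": 15, "tx": 0, "ty": -2, "tz": -5, "wx": 0, "wy": 0, "wz": 0}, {"hand": 15, "tx": 0, "ty": -4, "tz": -8, "wx": 0.015, "wy": 0.01, "wz": 0}, {"hand": 15, "tx": 0, "ty": -2, "tz": -12, "wx": 0, "wy": 0, "wz": 0}, {"hand": 15, "tx": 0, "ty": 0, "tz": 0, "wx": 0, "wy": 0, "wz": 0}]}}

```text
time: 45.0
eef_pos: [0.6249, -0.0001, 0.1573]
ee_rot: [0.004, 0.499, 0.867, 0.002]
ft_force: [0.6, 0.5, -2.1]
width: 0.274
```

Run:
```python
from h import *
go([.6235,.0005,.25],down(30))
```

```text
pos [ 6.249e-01 -1.000e-04  1.573e-01] t 45.0 w mm 24.1 F [ 0.6  0.5 -2.1] j [ 0.34  0.92 -0.8   1.64  0.8   0.92 -0.24]
tool d mm [  0.7  -0.2 -92.7] yaw_y 30.1 tilt 0.56
rotvec [0.008 0.005 0.002]
```

Call:
{"api": "jog_arm", "payload": {"commands": [{"hand": 15, "tx": 0, "ty": 0, "tz": -15, "wx": 0.008, "wy": 0.005, "wz": 0}, {"hand": 15, "tx": 0, "ty": 0, "tz": -20, "wx": 0, "wy": 0, "wz": 0}, {"hand": 15, "tx": 0, "ty": 0, "tz": -20, "wx": 0, "wy": 0, "wz": 0}, {"hand": 15, "tx": 0, "ty": 0, "tz": -20, "wx": 0, "wy": 0, "wz": 0}, {"hand": 15, "tx": 10, "ty": 0, "tz": -15, "wx": 0, "wy": 0, "wz": 0}, {"hand": 15, "tx": 25, "ty": 2, "tz": 0, "wx": 0, "wy": 0, "wz": 0}, {"hand": 15, "tx": 40, "ty": 3, "tz": 0, "wx": 0, "wy": 0, "wz": 0}, {"hand": 15, "tx": 40, "ty": 3, "tz": 0, "wx": 0, "wy": 0, "wz": 0}, {"hand": 15, "tx": 40, "ty": 3, "tz": 0, "wx": 0, "wy": 0, "wz": 0}, {"hand": 15, "tx": 40, "ty": 4, "tz": 0, "wx": 0, "wy": 0, "wz": 0}]}}

```text
time: 46.0
eef_pos: [0.5377, 0.1763, 0.2472]
ee_rot: [0.001, 0.505, 0.863, -0.002]
ft_force: [0.8, 0.7, -3.1]
width: 0.276
```

Run:
```python
from h import *
go([.493,.292,.24],down(30))
im,d=save('top','t26'); cv2.imwrite('pics/t26z.png',cv2.resize(im[150:290,150:340,::-1],(760,560),interpolation=cv2.INTER_CUBIC))
t=bot.trace('mat','top')
for u in t[:2]: print(u['confidence'],u['rect'],atz('top',[[u['rect'][0]+u['rect'][2]/2,u['rect'][1]+u['rect'][3]/2]],.003))
```

```text
pos [0.5377 0.1763 0.2472] t 46.0 w mm 24.3 F [ 0.8  0.7 -3.1] j [ 0.08  0.74 -0.86  1.74  0.67  0.98 -0.53]
tool d mm [122.8  17.7   6.8] yaw_y 29.3 tilt 0.24
rotvec [-0.002  0.004 -0.012]
0.69 [315.2, 128.9, 21.0, 24.4] [[ 0.77134977 -0.09728566  0.003     ]]
```

View pics/t26z.png

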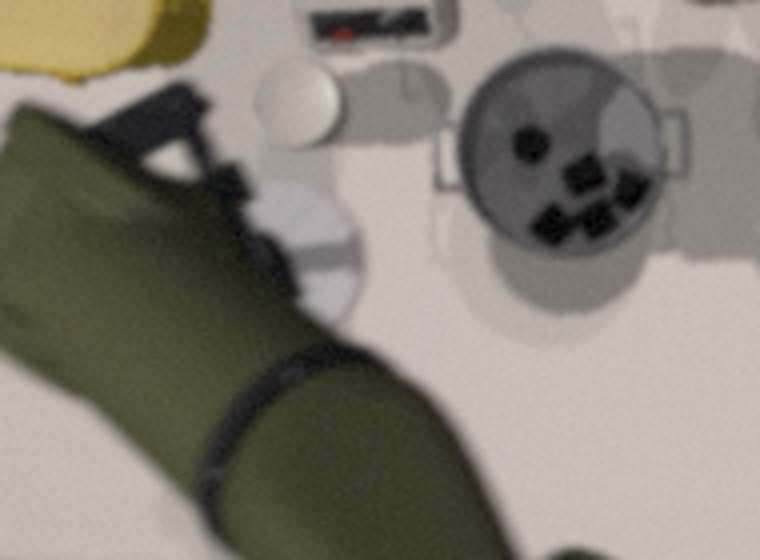

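Call:
{"api": "jog_arm", "payload": {"commands": [{"hand": 15, "tx": 35, "ty": 5, "tz": 0, "wx": 0, "wy": 0, "wz": -0.01}, {"hand": 15, "tx": 35, "ty": 5, "tz": 0, "wx": 0, "wy": 0, "wz": 0}, {"hand": 15, "tx": 25, "ty": 4, "tz": 0, "wx": 0, "wy": 0, "wz": 0}, {"hand": 15, "tx": 12, "ty": 2, "tz": 0, "wx": 0, "wy": 0, "wz": 0}, {"hand": 15, "tx": 0, "ty": 0, "tz": 0, "wx": 0, "wy": 0, "wz": 0}, {"hand": 15, "tx": 0, "ty": 0, "tz": 0, "wx": 0, "wy": 0, "wz": 0}]}}

```text
time: 46.7
eef_pos: [0.4898, 0.2877, 0.2478]
ee_rot: [-0.001, 0.493, 0.87, -0.0]
ft_force: [0.5, 0.6, -3.2]
width: 0.272
```

Run:
```python
from h import *
go([.493,.292,.11],down(30))
im,d=bot.get_image('top')
P=cloud('top',d,np.ones(d.shape,bool)); m=(np.hypot(P[:,0]-.6235,P[:,1]-.0005)<.062)
print('max z in canister',P[m,2].max(), np.percentile(P[m,2],[50,90,97,99,99.5]))
save('wrist','w26')
```

```text
pos [0.4898 0.2877 0.2478] t 46.7 w mm 23.9 F [ 0.5  0.6 -3.2] j [-0.13  0.74 -0.86  1.73  0.66  0.98 -0.7 ]
tool d mm [  1.9   5.2 137.8] yaw_y 30.9 tilt 0.12
rotvec [-0.002 -0.001  0.015]
max z in canister 0.03921243656583817 [0.00687645 0.0323794  0.03538606 0.03645503 0.03699168]
```

View pics/w26.png

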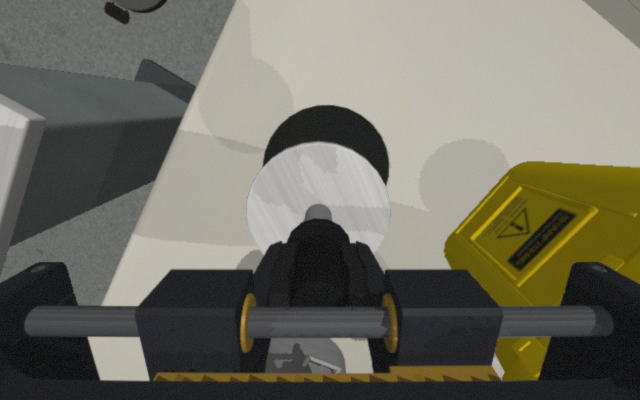

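Call:
{"api": "jog_arm", "payload": {"commands": [{"hand": 15, "tx": 2, "ty": 4, "tz": 15, "wx": 0, "wy": 0, "wz": 0.01}, {"hand": 15, "tx": 1, "ty": 2, "tz": 28, "wx": 0, "wy": 0, "wz": 0}, {"hand": 15, "tx": 0, "ty": 0, "tz": 30, "wx": 0, "wy": 0, "wz": 0}, {"hand": 15, "tx": 0, "ty": 0, "tz": 28, "wx": 0, "wy": 0, "wz": 0}, {"hand": 15, "tx": 0, "ty": 0, "tz": 15, "wx": 0, "wy": 0, "wz": 0}, {"hand": 15, "tx": 0, "ty": 0, "tz": 0, "wx": 0, "wy": 0, "wz": 0}, {"hand": 15, "tx": 0, "ty": 0, "tz": 0, "wx": 0, "wy": 0, "wz": 0}]}}

```text
time: 47.5
eef_pos: [0.4994, 0.286, 0.1232]
ee_rot: [0.001, 0.505, 0.863, -0.002]
ft_force: [0.5, -0.2, -2.3]
width: 0.271
```

Run:
```python
from h import *
go([.493,.292,.098],down(30))
```

```text
pos [0.4994 0.286  0.1232] t 47.5 w mm 23.9 F [ 0.5 -0.2 -2.3] j [-0.2   0.9  -0.71  1.81  0.84  0.77 -0.86]
tool d mm [ 8.5 -2.6 25.2] yaw_y 29.3 tilt 0.21
rotvec [-0.002  0.003 -0.012]
```

Call:
{"api": "jog_arm", "payload": {"commands": [{"hand": 15, "tx": 5, "ty": -2, "tz": 6, "wx": 0, "wy": 0.003, "wz": 0}, {"hand": 15, "tx": 3, "ty": 0, "tz": 8, "wx": 0, "wy": 0, "wz": 0}, {"hand": 15, "tx": 0, "ty": 0, "tz": 7, "wx": 0, "wy": 0, "wz": 0}, {"hand": 15, "tx": 0, "ty": 0, "tz": 2, "wx": 0, "wy": 0, "wz": 0}, {"hand": 15, "tx": 0, "ty": 0, "tz": 0, "wx": 0, "wy": 0, "wz": 0}]}}

```text
time: 48.0
eef_pos: [0.495, 0.2943, 0.1016]
ee_rot: [0.0, 0.506, 0.863, 0.002]
ft_force: [-0.5, 0.6, -2.1]
width: 0.271
```

Run:
```python
from h import *
go([.493,.292,.098],down(30))
```

```text
pos [0.495  0.2943 0.1016] t 48.0 w mm 23.9 F [-0.5  0.6 -2.1] j [-0.23  0.93 -0.69  1.82  0.88  0.72 -0.91]
tool d mm [-1.1 -2.9  3.6] yaw_y 29.3 tilt 0.27
rotvec [ 0.004 -0.002 -0.013]
```

Call:
{"api": "jog_arm", "payload": {"commands": [{"hand": 15, "tx": 0, "ty": 0, "tz": 2, "wx": 0, "wy": 0, "wz": 0}, {"hand": 15, "tx": 0, "ty": 0, "tz": 2, "wx": 0, "wy": 0, "wz": 0}, {"hand": 15, "tx": 0, "ty": 0, "tz": 2, "wx": 0, "wy": 0, "wz": 0}]}}

```text
time: 48.3
eef_pos: [0.4956, 0.2945, 0.0976]
ee_rot: [0.002, 0.506, 0.863, 0.003]
ft_force: [-5.0, -6.5, 26.3]
width: 0.273
```

Run:
```python
from h import *
go([.493,.292,.098],down(30))
```

```text
pos [0.4956 0.2945 0.0976] t 48.3 w mm 24.0 F [-5.  -6.5 26.3] j [-0.24  0.94 -0.68  1.82  0.89  0.71 -0.92]
tool d mm [-0.9 -3.5 -0.5] yaw_y 29.2 tilt 0.35
rotvec [ 0.006 -0.    -0.013]
```

Call:
{"api": "jog_arm", "payload": {"commands": [{"hand": 15, "tx": 0, "ty": 0, "tz": -0.5, "wx": 0, "wy": 0, "wz": 0}, {"hand": 50, "tx": 0, "ty": 0, "tz": 0, "wx": 0, "wy": 0, "wz": 0}, {"hand": 60, "tx": 0, "ty": 0, "tz": 0, "wx": 0, "wy": 0, "wz": 0}, {"hand": 60, "tx": 0, "ty": 0, "tz": 0, "wx": 0, "wy": 0, "wz": 0}, {"hand": 60, "tx": 0, "ty": 0, "tz": 0, "wx": 0, "wy": 0, "wz": 0}, {"hand": 60, "tx": 0, "ty": 0, "tz": -15, "wx": 0, "wy": 0, "wz": 0}, {"hand": 60, "tx": 0, "ty": 0, "tz": -30, "wx": 0, "wy": 0, "wz": 0}, {"hand": 60, "tx": 0, "ty": 0, "tz": -40, "wx": 0, "wy": 0, "wz": 0}, {"hand": 60, "tx": 0, "ty": 0, "tz": -40, "wx": 0, "wy": 0, "wz": 0}, {"hand": 60, "tx": 0, "ty": 0, "tz": -30, "wx": 0, "wy": 0, "wz": 0}]}}

```text
time: 49.3
eef_pos: [0.493, 0.2935, 0.2591]
ee_rot: [-0.0, 0.505, 0.863, 0.001]
ft_force: [0.3, 0.1, 0.1]
width: 0.681
```

Call:
{"api": "jog_arm", "payload": {"commands": [{"hand": 60, "tx": -20, "ty": -40, "tz": 0, "wx": 0, "wy": 0, "wz": 0}, {"hand": 60, "tx": -30, "ty": -40, "tz": 0, "wx": 0, "wy": 0, "wz": 0}, {"hand": 60, "tx": -40, "ty": -10, "tz": 0, "wx": 0, "wy": 0, "wz": 0}, {"hand": 60, "tx": -40, "ty": 0, "tz": 0, "wx": 0, "wy": 0, "wz": 0}, {"hand": 60, "tx": -40, "ty": 0, "tz": 0, "wx": 0, "wy": 0, "wz": 0}, {"hand": 60, "tx": 0, "ty": 0, "tz": 0, "wx": 0, "wy": 0, "wz": 0}, {"hand": 60, "tx": 0, "ty": 0, "tz": 0, "wx": 0, "wy": 0, "wz": 0}]}}

```text
time: 50.0
eef_pos: [0.4987, 0.1005, 0.2704]
ee_rot: [0.004, 0.503, 0.864, 0.009]
ft_force: [-0.3, 0.4, 1.0]
width: 0.683
```

Run:
```python
from h import *
go([.493,.292,.098],down(30))
im,d=save('top','t27'); save('side','s27'); bot.get_image('top')
P=cloud('top',d,np.ones(d.shape,bool)); m=(np.hypot(P[:,0]-.6235,P[:,1]-.0005)<.064)
print('canister z pct',np.percentile(P[m,2],[50,90,99,99.8]).round(4))
t=bot.trace('tamper','top')[0]; Q=cloud('top',d,t['pixels']); print(t['confidence'],'tamper top',Q[Q[:,2]>.11].mean(0),'disc',cv2.minEnclosingCircle(Q[Q[:,2]<.03][:,:2].astype(np.float32)),Q[(Q[:,2]<.03)][:,2].mean())
for u in bot.trace('mat','top')[:2]: 
    r=u['rect']; print('mat',u['confidence'],r,atz('top',[[r[0]+r[2]/2,r[1]+r[3]/2]],.003))
H,c,r,ab,v=traypose('top',d); print('tray bar',c,ab,H[:,2].mean(),H[:,2].std())
for q in ['brown_bottle','white_cup','timer','tape']:
    t=bot.trace(q,'top')[0]; Q=cloud('top',d,t['pixels']); zt=np.percentile(Q[:,2],98); print(q,Q[Q[:,2]>zt-.006].mean(0).round(3))
print([ (round(t['confidence'],2),np.round(t['rect'])) for t in bot.trace('stopper1','top')])
cv2.imwrite('pics/t27z.png',cv2.resize(im[150:290,150:440,::-1],(790,381),interpolation=cv2.INTER_CUBIC))
```

```text
pos [0.4987 0.1005 0.2704] t 50.0 w mm 60.1 F [-0.3  0.4  1. ] j [ 0.27  0.64 -0.92  1.89  0.64  0.91 -0.44]
tool d mm [168.8  86.3 174.6] yaw_y 29.6 tilt 1.14
rotvec [ 0.02  -0.002 -0.006]
canister z pct [0.0069 0.032  0.0369 0.0386]
0.68 tamper top [0.50020643 0.29918967 0.122875  ] disc ((0.5184779763221741, 0.32015708088874817), 0.040043096989393234) 0.012354167654482079
mat 0.74 [163.8, 207.2, 29.5, 32.7] [[0.51364687 0.33284729 0.003     ]]
tray bar [ 0.50977542 -0.2960785 ] (0.11166849732398987, 0.014161728322505951) 0.0988119680135428 0.0029821630759644725
brown_bottle [ 0.769 -0.098  0.115]
white_cup [0.654 0.191 0.064]
timer [ 0.637 -0.377  0.018]
tape [ 0.5   -0.477  0.048]
[(0.52, array([283., 204.,  10.,  11.])), (0.45, array([292., 199.,  12.,  13.])), (0.45, array([304., 193.,  10.,  10.])), (0.42, array([292., 190.,   7.,   9.]))]
```

View pics/t27z.png

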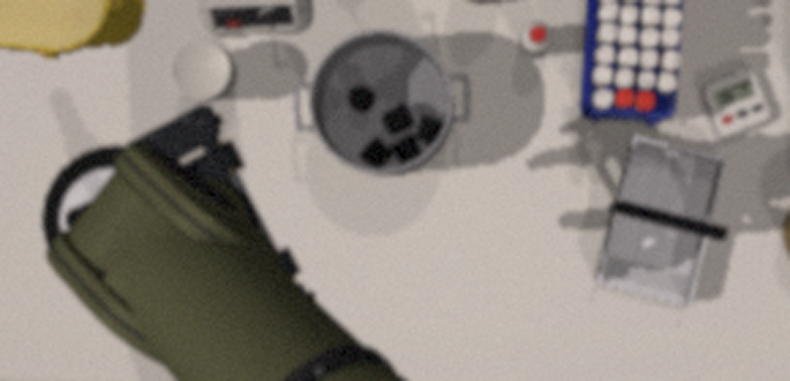

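View pics/s27.png

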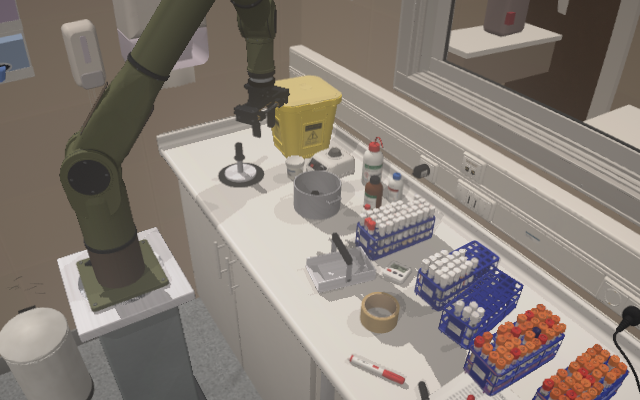

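Call:
{"api": "jog_arm", "payload": {"commands": [{"hand": 60, "tx": -40, "ty": -10, "tz": 0, "wx": 0, "wy": 0, "wz": 0}, {"hand": 60, "tx": -40, "ty": -10, "tz": 0, "wx": 0, "wy": 0, "wz": 0}, {"hand": 60, "tx": -40, "ty": -10, "tz": 0, "wx": 0, "wy": 0, "wz": 0}, {"hand": 60, "tx": -40, "ty": -10, "tz": 0, "wx": 0, "wy": 0, "wz": 0}, {"hand": 60, "tx": -30, "ty": -10, "tz": 0, "wx": 0, "wy": 0, "wz": 0}, {"hand": 60, "tx": 0, "ty": 0, "tz": 0, "wx": 0, "wy": 0, "wz": 0}, {"hand": 60, "tx": 0, "ty": 0, "tz": 0, "wx": 0, "wy": 0, "wz": 0}, {"hand": 60, "tx": 0, "ty": 0, "tz": 0, "wx": 0, "wy": 0, "wz": 0}]}}

```text
time: 51.35
eef_pos: [0.5526, -0.0918, 0.2676]
ee_rot: [0.003, 0.499, 0.867, 0.01]
ft_force: [1.2, 0.5, 0.9]
width: 0.683
```

Run:
```python
from h import *
im,d=save('top','t28')
t=bot.trace('tamper','top')[0]; Q=cloud('top',d,t['pixels']); print(t['confidence'],'tamper top',Q[Q[:,2]>.11].mean(0),'disc',cv2.minEnclosingCircle(Q[Q[:,2]<.03][:,:2].astype(np.float32)))
for u in bot.trace('mat','top')[:2]: 
    r=u['rect']; print('mat',u['confidence'],r,atz('top',[[r[0]+r[2]/2,r[1]+r[3]/2]],.003))
cv2.imwrite('pics/t28z.png',cv2.resize(im[150:290,150:340,::-1],(760,560),interpolation=cv2.INTER_CUBIC))
```

```text
0.96 tamper top [0.49661385 0.29337327 0.12119478] disc ((0.4948601722717285, 0.2954552471637726), 0.054949771612882614)
mat 0.64 [165.3, 206.9, 52.6, 51.2] [[0.48831076 0.29254454 0.003     ]]
```

View pics/t28z.png

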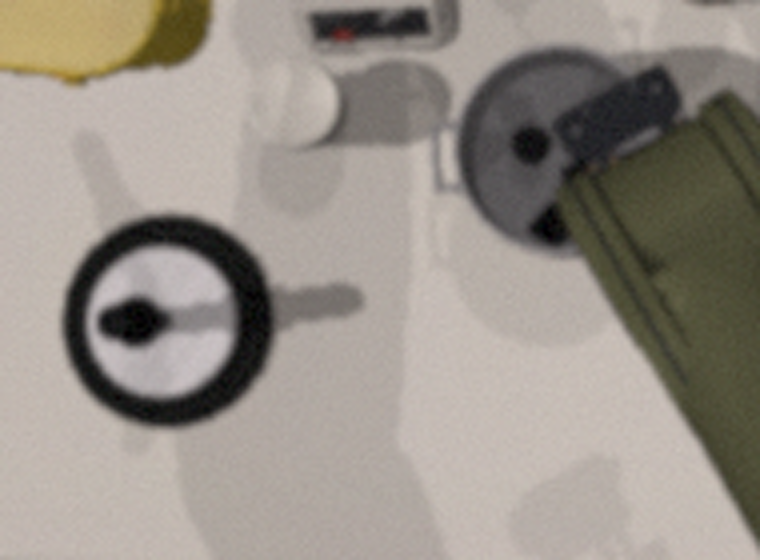

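The tamper stands upright and centred on the mat, the stoppers lie in one layer, and the tray is level on the bench, so I'm handing the job in.

Run:
```python
from h import *
print(bot.finish_job())
```

```text
the job is handed in; nothing more can be done
None
```

The job is handed in, at about 51 s of the 210 s allowed. All five stoppers (three from the bench, two already in the tray) are in the canister.

- **Gathering:** I pushed the three bench stoppers in through the tray's open end, and the wrist view showed all five lying in it, let go.
- **Tipping:** I lifted the tray by its handle and tipped it to about 38° over the canister, with the mouth about 0.13 m up. All five stoppers slid in and none went astray.
- **Tray:** It stands level on the bench, about 0.32 m from the canister (centres).
- **Tamping:** I pressed the upright tamper on the stoppers at about 16–23 N for roughly half a second. Afterwards their tops were no higher than about 39 mm, which is one layer.
- **Tamper:** It stands upright within about 8 mm of the mat's centre.
- **Bystanders:** The bottle, cup, timer and tape each measured within about 4 mm of where they started. I did not measure the dropper bottle; it looked undisturbed in the last top view.

**Check that disagreed:** A first reading of the tamper's disc and the mat was wrong because the arm was in the way. With the arm clear, the second reading gave the figures above. That last picture hid part of the canister behind the arm, so the view of all five stoppers in one layer is from just before.

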